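Inspect a gel cassette on all sides and rack it

ROBOT

A 6-joint arm with a two-finger parallel gripper is mounted at the origin on the work surface. World frame = base frame: x ahead of the robot, y to its left, z up, the work surface at z = 0. Lengths are in mm, angles in degrees, forces in N, time in s.
With the tool pointing down it reaches from about 350 to 850 mm from the base axis. Payload 8.1 kg.
Tool frame: the origin (TCP) lies midway between the tips of the shut fingers; the grasp point (between the pads) lies 19 mm behind it; x points along the fingers, y is the direction in which the jaws open and shut, and the axes are right-handed (so a half turn about x gives the same grasp; the last joint's range is limited). The gripper opens to 85 mm and grips with 20 to 120 N. Pads are 22 mm wide; open, the fingers measure 114 mm over their backs; the gripper's body (76 mm by 85 mm) begins 54 mm behind the grasp point. The pads swing forward as they close: fully open they stand 13 mm farther back than shut.
Start: joints at [-80.122, 7.471, 85.268, -0, 87.261, -4.893], TCP at [152.993, -580.171, 231.292] pointing down, gripper open.
Joint ranges: [-169.43, 169.43], [-51.17, 129.36], [1.28, 143.12], [-76.62, 256.62], [0, 156.53], [-152.29, 152.29]. Speed limits (degrees/s): [136.94, 136.94, 159.86, 180, 180, 180].

INTERFACE

Orientations are given as [roll, pitch, yaw] about the fixed x, y, z axes, in that order (R = Rz(yaw) Ry(pitch) Rx(roll)).
In Python, from bench import r gives the robot as it stands.
- The arm moves only by the tool move_arm, never from a script. Its argument "deltas" is a list of rows, each a list of 2 entries, a list of its own where there are three numbers: the shift along the tool's x, y, z in mm, then the turn about the tool's x in degrees. A call has 1 to 12 rows; each row is the pose to reach, as a shift and turn from the pose measured when the call began, along the tool's axes at that moment; what a row does not reach only later rows make up. A row lasts 1/8 s, in which the tool goes at most 62.5 mm and 10.7 degrees, less where a joint would pass 70% of its speed; a pose out of reach is approached as far as the arm can. A call with a gripper value outside its range is refused whole. "jaw" is the opening, from -1 (shut) to 1 (fully open), set as the call begins (left out, the last holds). The fingers move at their own pace and stop on an object; "squeeze" is the grip in N (left out, the last holds). Time passes only in rows, so rows that repeat a pose let the fingers close. It gives the time, the measured TCP pose, the force and the opening at its end, in the units of the state.
- r.sense(): the state, without advancing time (a new reading comes with each control period).
- r.snapshot(name): name is "scene" or "top" or "wrist"; returns (picture, depth): 480x640x3 uint8, red, green, blue; 480x640 float32, mm along the optical axis (not along the pixel's ray), 0 where there is no reading.
- r.get_calibration(name): a dict with "fovy" (degrees; the focal length in pixels is half the picture's height over the tangent of half this angle, whatever the lens; pixels are square), "cx", "cy" (the principal point, pixels), "position" and "attitude" of the camera in the world; the wrist camera has in their place "tool_from_camera" (4x4, takes a point from camera to tool coordinates, whose origin is the TCP and whose axes are the tool frame's). Camera axes: x right, y down, z forward; pixel columns grow to the right and rows downward; lengths in mm; the calibration is good to about 2 mm. A picture is of the moment at which its call begins: read the wrist's pose just before it. get_calibration takes no time and is no camera call.
- r.hand_in(): hands the job in, once; it reports no verdict.
The state is a dict: "time": time; "joint_pos": joint angles; "qd": joint speeds; "joint_efforts": joint torques, N m; "tool_pos": TCP position; "tcp_rot": TCP orientation; "ft_force": force on the tool from outside, world axes, zero at the start; "wrist_torque": the same for the moment, N m; "finger_gap": finger opening in mm.
Only numpy, scipy, OpenCV 4.12 (cv2) and the standard library are available. Lean on these libraries where they do the work, as an engineer would, in place of code of your own. Each camera call takes 0.05 s, during which the arm holds its last target. There are 200 camera calls.

TASK

Take the tall gel cassette with the raised bar out of the leaning drainer and show it to the inspection camera: first the face with the bar, then either narrow long side, then the back. Each must be square to the lens and centred in front of it, about 9 cm away, and be held still there for a good second. Then stand the cassette on its lower edge in the middle of the rack's one empty slot, lowered right to the bottom before you let go, and neither touch the camera or its stand nor disturb the other plates and the wash bottle.

Things in the scene. Friction and masses are not known exactly. Their poses are not given: they have to be found in the camera images.
- cassette: tall gel cassette: grey plate 90 wide (y), 110 high (z), 10 thick (x), about 0.13 kg. Origin mid lower edge, z to upper edge. Front (+x) has a raised bar 80 long, 7 high, 4 proud, 67 above the lower edge; back (-x) plain; narrow long sides at y = -45, +45. Starts in the drainer leaning 30 degrees, top towards the robot, bar side up. Grip it across its thickness at the upper edge
- drainer: fixed white drainer, 190 (x) by 125 (y), origin under its centre on the table. Two seats at x = -30, +30, tilted 30 degrees: a ledge 25 above the table, a back panel on the robot's side behind the plate's lowest 65, a lip 16 high in front. One holds the cassette, the other the short plate; pull plates out along their own plane
- short_plate: plain plate of grey plastic with paler panes, 90 wide (y), 80 high (z), 10 thick (x), no bar; origin in the middle of its lower edge; leave alone. Starts in the drainer's other seat, leaning 30 degrees
- camera_head: inspection camera head: white box with black lens barrel (40 diameter) on a post. Origin at the centre of the lens front, 260 above the table; looks along its own -x: across the bench from its right-hand side, 35 degrees below level; y is level. The box reaches 96 behind the lens, 56 wide and high. Do not touch
- camera_stand: fixed camera stand: origin on the table straight below the lens; base plate 110 (x) by 130 (y) by 14, centred at x = 75, with an upright post there, 22 diameter, 324 high. Do not touch
- rack: fixed white slotted rack, 172 (x) by 110 (y), origin under its centre on the table. Three parallel slots along y at x = -45, 0, +45, each 15 wide, floor 12 above the table; straight walls from 12 to 42, above which they flare in a V to ridges 63 above the table. Two slots hold short plates, one is empty
- slot_strip: thin black rubber strip, 13 (x) by 100 (y) by 2, on the floor of the rack's empty slot; origin in the middle of its underside (12 above the table), y along the slot, x across it. The cassette is to stand on it, either way round
- rack_plate_a: plain plate of grey plastic with paler panes, 90 wide (y), 80 high (z), 10 thick (x), no bar; origin in the middle of its lower edge; leave alone. Stands upright in the rack
- rack_plate_b: plain plate of grey plastic with paler panes, 90 wide (y), 80 high (z), 10 thick (x), no bar; origin in the middle of its lower edge; leave alone. Stands upright in the rack
- wash_bottle: white round wash bottle with blue cap, 64 diameter, 160 high, origin under its centre; stands on the bench; leave alone
Not all that is in view belongs to the job. What is shaped like the cassette but red is not meant.

How it is judged:
By the outcome, as a careful person would: the job done as asked, in the order asked, and still so for the second after the job is handed in, with the robot touching nothing.
It also fails if it takes over 56 s, if anything falls off the work surface, if the arm or the gripper's body presses on something with over 40 N, if the wrist force passes 120 N, or if a joint passes its speed limit or range.

## Working session

There is one attempt and no reset: what is moved stays moved. The work goes in short steps, Python scripts to look and compute and a tool call to move; the robot and the scene stay as the last step left them, time stands still between calls to the robot, and variables do not carry over. Pictures are saved under pics/ and viewed, about 8 in all and at most 12, crops included, and the job is handed in when it is done.

Besides the shell and the picture viewer there is one more tool, called by a JSON object that holds its "api" and its "payload", one argument or row to a line. move_arm: Moves the arm, as the interface text tells. Its arguments: {"type":"object","properties":{"deltas":{"type":"array","items":{"type":"array"}},"jaw":{"type":"number"},"squeeze":{"type":"number"}},"required":["deltas"]}

```bash
ls; mkdir -p pics
python3 - <<'E'
from bench import r
import cv2,numpy as np
print(r.sense()); print([m for m in dir(r) if m[0]!='_'])
for n in ("scene","top"):
    p,d=r.snapshot(n); np.savez(f'pics/{n}0.npz',p=p,d=d); cv2.imwrite(f'pics/{n}0.png',p[:,:,::-1]); print(n,r.get_calibration(n))
print(r.get_calibration('wrist'))
E
```

```text
pics
{'time': 0.0, 'joint_pos': array([-8.01234039e+01,  7.51348968e+00,  8.53314764e+01, -7.15958328e-04,
        8.72615954e+01, -4.89019991e+00]), 'qd': array([ 0.05608746,  0.08518244, -0.03272627, -0.11507811, -0.00517982,
        0.02702737]), 'joint_efforts': array([-6.94971914e-04, -5.69380939e+01, -5.00566721e+01, -4.10541579e-04,
        1.44382918e-02,  1.96511974e-05]), 'tool_pos': array([ 152.88023179, -579.61252216,  230.24025103]), 'tcp_rot': array([-94.50572492,  89.89343608, 100.26110597]), 'ft_force': array([0.43415217, 0.55130454, 0.39401314]), 'wrist_torque': array([-0.03692109,  0.0135977 , -0.00678951]), 'finger_gap': 84.93093113124121}
['PlanningError', 'get_calibration', 'hand_in', 'sense', 'snapshot']
scene {'fovy': 44.02987828764047, 'cx': 322.68568562654133, 'cy': 248.39218074155042, 'position': array([1603.86931021,  284.14032431, 1160.38024582]), 'attitude': array([-132.91625687,   -0.65546049,  103.31344869])}
top {'fovy': 51.08541018391791, 'cx': 315.6869047226661, 'cy': 239.53561559619544, 'position': array([ 498.7500992 ,   42.69020669, 1227.40630356]), 'attitude': array([-176.05760226,    0.52576329,  -88.61206817])}
{'fovy': 63.24155381483935, 'cx': 315.1342692702865, 'cy': 240.01756924321057, 'tool_from_camera': array([[-1.23416655e-04, -3.08013971e-01,  9.51381826e-01,
        -1.42380652e+02],
       [ 9.99999973e-01,  1.48840276e-04,  1.77911257e-04,
         1.11226406e+00],
       [-1.96403086e-04,  9.51381822e-01,  3.08013944e-01,
        -7.85673123e+01],
       [ 0.00000000e+00,  0.00000000e+00,  0.00000000e+00,
         1.00000000e+00]])}
```

View pics/scene0.png

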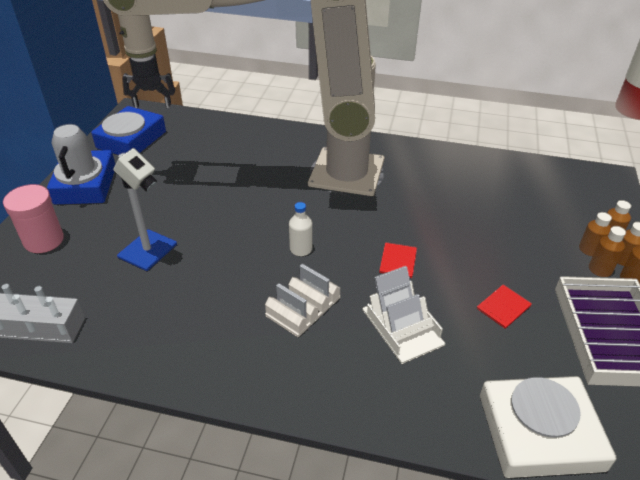

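View pics/top0.png

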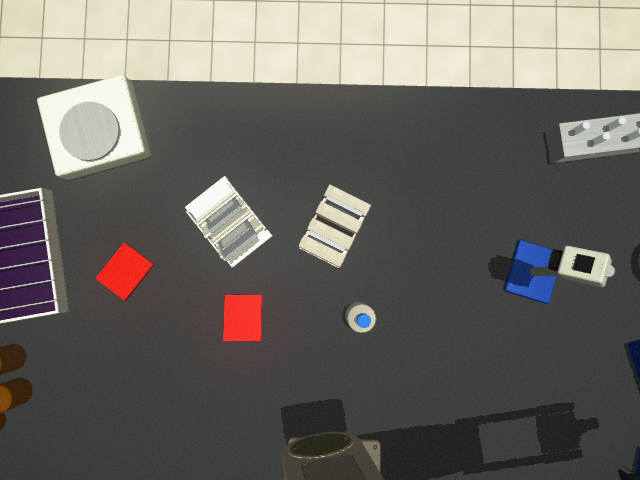

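{"api": "move_arm", "payload": {
  "deltas": [
    [[-20,0,0],5]
  ]
}}

```text
time: 0.22
tool_pos: [152.6, -578.3, 247.8]
tcp_rot: [-89.5, 89.6, 100.2]
ft_force: [-0.4, -0.3, 0.3]
finger_gap: 85.8
```

```bash
cat > h.py <<'E'
import numpy as np,cv2
from bench import r
from scipy.spatial.transform import Rotation as Ro
def Rm(a): return Ro.from_euler('xyz',a,degrees=True).as_matrix()
def cam(n,pose=None):
    c=r.get_calibration(n)
    if n=='wrist':
        s=pose; T=np.eye(4); T[:3,:3]=Rm(s['tcp_rot']); T[:3,3]=s['tool_pos']; M=T@c['tool_from_camera']
        R,t=M[:3,:3],M[:3,3]
    else: R,t=Rm(c['attitude']),np.array(c['position'])
    return R,t,240/np.tan(np.radians(c['fovy']/2)),c['cx'],c['cy']
def cloud(d,C):
    R,t,f,cx,cy=C; v,u=np.mgrid[:480,:640]
    P=np.stack([(u-cx)/f*d,(v-cy)/f*d,d],-1)
    W=P@R.T+t; W[d<=0]=np.nan; return W
def proj(p,C):
    R,t,f,cx,cy=C; q=(np.atleast_2d(p)-t)@R; return np.c_[cx+f*q[:,0]/q[:,2],cy+f*q[:,1]/q[:,2]]
E
python3 - <<'E'
from h import *
z=np.load('pics/top0.npz'); W=cloud(z['d'],cam('top')); p=z['p'].astype(int)
print('table z',np.nanmedian(W[340:380,420:470,2]))
def box(m,name):
    n,l,s,c=cv2.connectedComponentsWithStats(m.astype(np.uint8))
    for i in range(1,n):
        if s[i,4]>150:
            q=W[l==i]; q=q[~np.isnan(q[:,0])]
            if len(q)<50: continue
            print(name,s[i],q.mean(0).round(),'z',np.percentile(q[:,2],[2,50,98]).round(),'rect',[np.round(x,1) for x in cv2.minAreaRect(q[:,:2].astype(np.float32))])
hi=(W[...,2]>6)&(W[...,0]>200)
box(hi,'hi')
box((p[...,0]>180)&(p[...,1]<60),'red')
box((p[...,2]>120)&(p[...,0]<60),'blue')
E
```

```text
table z 0.6379431098424675
hi [  37   75  114  105 8409] [834. 589.  62.] z [17. 62. 78.] rect [array([836.8, 611.2]), array([201.5, 245.5]), np.float64(16.9)]
hi [ 546  113   94   50 3491] [ 831. -588.   68.] z [  7.  73. 129.] rect [array([ 848.9, -614.7]), array([ 99.3, 220.3]), np.float64(8.6)]
hi [ 185  176   87   91 4036] [618. 267.  45.] z [  7.  38. 121.] rect [array([621.1, 275. ]), array([194.5, 135.4]), np.float64(38.7)]
hi [ 299  185   72   83 3272] [613.  14.  51.] z [11. 50. 95.] rect [array([614.1,  13.3]), array([109.8, 168.8]), np.float64(64.6)]
hi [   0  188   68  135 7543] [524. 746.  21.] z [ 8. 14. 56.] rect [array([526.1, 759. ]), array([302.1, 165.8]), np.float64(10.4)]
hi [ 504  240  110   65 4202] [ 520. -446.  154.] z [ 10.  33. 335.] rect [array([ 511.8, -509.5]), array([250.5, 145.3]), np.float64(83.1)]
hi [  95  242   59   59 1738] [495. 518.  14.] z [ 8. 14. 20.] rect [array([496.1, 520.2]), array([ 96. , 113.8]), np.float64(55.3)]
hi [ 223  295   39   46 1733] [390. 228.  14.] z [ 8. 14. 20.] rect [array([390.7, 227.8]), array([107.5,  91.1]), np.float6
[... 489 characters left out ...]
1. , 23.3]), np.float64(39.0)]
hi [ 315  432   69   48 2342] [206.  -4. 396.] z [273. 405. 489.] rect [array([206.6,  -4.2]), array([ 5.2, 98. ]), np.float64(8.5)]
red [  96  243   57   57 1677] [495. 519.  14.] z [ 8. 14. 20.] rect [array([495.1, 519. ]), array([ 91.1, 110.3]), np.float64(53.9)]
red [ 223  295   39   46 1647] [390. 228.  14.] z [ 8. 14. 20.] rect [array([390.5, 227.9]), array([107.2,  90. ]), np.float64(1.0)]
blue [515 240  37  27 672] [ 560. -467.   15.] z [10. 15. 20.] rect [array([ 562.1, -450.3]), array([123.8,  61.1]), np.float64(87.8)]
blue [506 276  50  28 790] [ 478. -472.   15.] z [10. 15. 20.] rect [array([ 489.1, -462.5]), array([109.1,  67.5]), np.float64(74.1)]
```

Run:
```python
from h import *
z=np.load('pics/top0.npz'); W=cloud(z['d'],cam('top'))
S=np.load('pics/scene0.npz'); V=cloud(S['d'],cam('scene'))
m=lambda W,lo,hi,x0,x1,y0,y1:W[(W[...,2]>lo)&(W[...,2]<hi)&(W[...,0]>x0)&(W[...,0]<x1)&(W[...,1]>y0)&(W[...,1]<y1)]
for n,Q in(('top',W),('scene',V)):
    q=m(Q,265,345,400,620,-650,-300); print(n,'head',len(q),q.mean(0),q.min(0),q.max(0),cv2.minAreaRect(q[:,:2].astype(np.float32)))
    q=m(Q,9,20,400,650,-560,-350); print('base',cv2.minAreaRect(q[:,:2].astype(np.float32)))
    q=m(Q,85,125,520,720,180,360);print('drn high',len(q),q.mean(0),cv2.minAreaRect(q[:,:2].astype(np.float32)))
    q=m(Q,75,100,520,720,-100,130);
    k=cv2.kmeans(q[:,:2].astype(np.float32),2,None,(3,50,.1),3,cv2.KMEANS_PP_CENTERS)
    print('rack plates',k[2],[cv2.minAreaRect(q[k[1][:,0]==i,:2].astype(np.float32)) for i in(0,1)])
    for lo,hi in((55,66),(10,66)):
        q=m(Q,lo,hi,520,720,-100,130); print('rack',lo,cv2.minAreaRect(q[:,:2].astype(np.float32)))
p=np.hstack([cv2.resize(S['p'][250:360,250:450],(800,440),interpolation=2)])
cv2.imwrite('pics/crop1.png',np.vstack([p,])[:,:,::-1])
```

```text
top head 1906 [ 526.86214554 -429.35078091  312.2820309 ] [ 489.35029319 -491.0331018   265.54618084] [ 563.67766877 -386.64371837  339.85147709] ((527.5440673828125, -436.0498962402344), (101.50330352783203, 56.281185150146484), 73.47880554199219)
base ((518.290771484375, -469.55035400390625), (111.90348052978516, 130.1240234375), 73.68334197998047)
drn high 732 [581.67450616 239.47763463 103.29443521] ((589.5578002929688, 243.80979919433594), (91.46941375732422, 98.79901885986328), 39.22280502319336)
rack plates [[573.94037   30.732195]
 [655.452     -7.217611]] [((574.4474487304688, 31.40027618408203), (89.15923309326172, 9.490095138549805), 64.48200988769531), ((656.08056640625, -7.123600006103516), (89.44398498535156, 11.150514602661133), 64.20370483398438)]
rack 55 ((615.1055297851562, 13.052642822265625), (108.913818359375, 148.29312133789062), 64.64859008789062)
rack 10 ((614.3950805664062, 13.097564697265625), (109.72553253173828, 168.1424102783203), 64.54087829589844)
scene head 1060 [ 539.66073039 -432.55436838  303.70150135] [ 492.75142296 -490.49518016  265.27803881] [ 5
[... 186 characters left out ...]
5), (142.0963134765625, 163.9639129638672), 72.96587371826172)
drn high 827 [580.2905129  235.54517971 100.62700068] ((589.6912231445312, 243.48440551757812), (99.37178039550781, 95.90251159667969), 36.27692413330078)
rack plates [[658.4931    -7.368633]
 [577.2794    30.731836]] [((655.8316650390625, -9.60513687133789), (94.82484436035156, 15.225882530212402), 62.57612228393555), ((574.544921875, 30.520858764648438), (92.9298095703125, 17.278446197509766), 64.78668975830078)]
rack 55 ((618.5438842773438, 11.922409057617188), (108.3887939453125, 144.9568634033203), 64.22015380859375)
rack 10 ((616.6788330078125, 10.323440551757812), (115.75347137451172, 176.8920135498047), 65.01817321777344)
```

View pics/crop1.png

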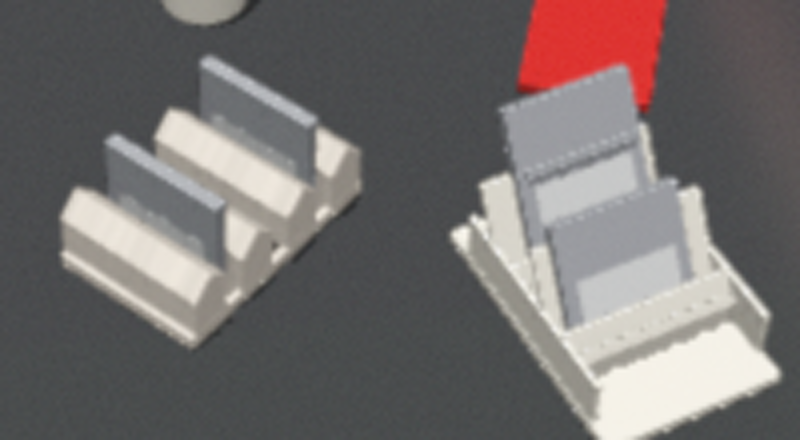

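{"api": "move_arm", "payload": {
  "deltas": [
    [[-62,0,0],0],
    [[-124,0,0],0],
    [[-186,0,0],0],
    [[-186,62,0],0],
    [[-186,124,0],0],
    [[-186,186,0],0],
    [[-186,248,0],0],
    [[-186,310,0],0]
  ]
}}

```text
time: 1.23
tool_pos: [186.8, -793.2, 409.2]
tcp_rot: [94.9, 88.5, -75.4]
ft_force: [3.7, -24.8, 33.2]
finger_gap: 85.5
```

{"api": "move_arm", "payload": {
  "deltas": [
    [[0,62,0],0],
    [[0,124,0],0],
    [[0,186,0],0],
    [[0,248,0],0]
  ]
}}

```text
time: 1.72
tool_pos: [189.0, -843.6, 355.6]
tcp_rot: [93.4, 85.2, -76.9]
ft_force: [0.1, 0.6, -0.1]
finger_gap: 85.4
```

```bash
python3 -c "
from h import *
s=r.sense();print(s['joint_pos'].round(2),s['tool_pos'],s['qd'].round(1),s['ft_force']);print(Rm(s['tcp_rot']).round(3))"
```

```text
[-80.91  59.69   1.28   0.37 114.24  -0.43] [ 189.02824685 -843.56729059  355.55830313] [-0.6  6.5  0.   0.  -7.3 -0.8] [ 0.05456344  0.58329053 -0.08291217]
[[ 0.019  0.167 -0.986]
 [-0.081 -0.982 -0.168]
 [-0.996  0.083 -0.005]]
```

{"api": "move_arm", "payload": {
  "deltas": [
    [[-60,60,0],0],
    [[-120,120,0],0],
    [[-180,180,0],0],
    [[-240,240,0],0],
    [[-300,300,0],0],
    [[-300,300,0],0]
  ]
}}

```text
time: 2.48
tool_pos: [175.8, -821.2, 440.4]
tcp_rot: [93.0, 82.0, -77.3]
ft_force: [0.5, -0.6, 0.7]
finger_gap: 85.4
```

```bash
python3 -c "
from h import *
s=r.sense();print(s['joint_pos'].round(2),s['tool_pos'],s['qd'].round(1),s['ft_force']);print(Rm(s['tcp_rot']).round(3))"
```

```text
[-81.68  53.85   1.29   0.68 116.88  -1.01] [ 175.79668659 -821.18594609  440.41265355] [-0.6 -4.   0.1  0.1  4.3 -0.5] [ 0.53349268 -0.55544066  0.66033732]
[[ 0.031  0.166 -0.986]
 [-0.136 -0.976 -0.169]
 [-0.99   0.139 -0.007]]
```

{"api": "move_arm", "payload": {
  "deltas": [
    [[-35,50,0],0]
  ]
}}

```text
time: 2.6
tool_pos: [175.2, -827.8, 456.4]
tcp_rot: [92.9, 79.6, -77.4]
ft_force: [-0.1, -0.1, -0.3]
finger_gap: 85.1
```

{"api": "move_arm", "payload": {
  "deltas": [
    [[-35,50,0],0]
  ]
}}

```text
time: 2.72
tool_pos: [174.3, -833.8, 475.8]
tcp_rot: [92.7, 77.0, -77.6]
ft_force: [0.6, -0.1, -0.2]
finger_gap: 85.5
```

{"api": "move_arm", "payload": {
  "deltas": [
    [[-35,50,0],0],
    [[-35,50,0],0]
  ]
}}

```text
time: 2.98
tool_pos: [173.1, -837.8, 498.7]
tcp_rot: [92.5, 74.4, -77.8]
ft_force: [0.3, 0.3, -0.2]
finger_gap: 85.8
```

{"api": "move_arm", "payload": {
  "deltas": [
    [[-150,250,0],0],
    [[-150,250,0],0]
  ]
}}

```text
time: 3.22
tool_pos: [170.9, -842.9, 525.7]
tcp_rot: [92.4, 71.1, -77.9]
ft_force: [-0.7, 0.1, -0.3]
finger_gap: 85.3
```

```bash
python3 -c "
from h import *
s=r.sense();print(s['joint_pos'].round(2),s['tool_pos'],s['qd'].round(1),s['ft_force']);print(Rm(s['tcp_rot']).round(3))"
```

```text
[-82.59  48.66   1.28   1.62 111.24  -1.43] [ 170.85482274 -842.9004869   525.69232114] [-1.3 -5.5 -0.   0.6  1.1 -0.6] [-0.65773379  0.14780725 -0.28187991]
[[ 0.068  0.157 -0.985]
 [-0.316 -0.933 -0.17 ]
 [-0.946  0.323 -0.014]]
```

```bash
cat >> h.py <<'E'
def go(pos,t=None,y=None,s=None):
    s=s or r.sense(); R=Rm(s['tcp_rot']); d=R.T@(np.array(pos,float)-s['tool_pos']); a=0
    if y is not None:
        q=R.T@np.array(y,float); a=np.degrees(np.arctan2(q[2],q[1]))
    print('t',R[:,0].round(3),'delta',d.round(1),'rows',round(np.linalg.norm(d)/62.5,1),'turn',round(a,1),'rows',round(abs(a)/10.7,1))
    if t is not None: print('tilt err deg',np.degrees(np.arccos(R[:,0]@np.array(t)/np.linalg.norm(t))).round(2))
def st():
    s=r.sense();print('T',s['time'],'j',s['joint_pos'].round(1),'p',s['tool_pos'].round(1),'gap',s['finger_gap'].round(1),'f',s['ft_force'].round(1));print(Rm(s['tcp_rot']).round(3));return s
E
python3 - <<'E'
from h import *
for n in('top','scene'):
    z=np.load(f'pics/{n}0.npz'); W=cloud(z['d'],cam(n))
    # cassette upper part
    k=(W[...,2]>90)&(W[...,2]<125)&(W[...,0]>520)&(W[...,0]<720)&(W[...,1]>180)&(W[...,1]<360)
    q=W[k]; az=np.radians(38.7); ex=np.array([np.cos(az),np.sin(az),0])
    a=q@ex; 
    q=q[(a<np.median(a)+25)]; c=np.median(q,0)
    for _ in range(3):
        u,s,v=np.linalg.svd(q-q.mean(0),full_matrices=False); nn=v[2]*np.sign(v[2][2]); e=abs((q-q.mean(0))@nn); q=q[e<3]
    print(n,len(q),'c',q.mean(0).round(1),'normal',nn.round(3),'az',np.degrees(np.arctan2(nn[1],nn[0])).round(1),'elev',np.degrees(np.arcsin(nn[2])).round(1), 'zmax',q[:,2].max())
    yy=np.cross([0,0,1],nn);yy/=np.linalg.norm(yy);zz=np.cross(nn,yy);b=(q-q.mean(0))
    print('  y ext',np.percentile(b@yy,[1,99]),'z ext',np.percentile(b@zz,[1,99]), 'yaxis',yy,'zaxis',zz)
go([700,-150,500],y=[np.cos(np.radians(-20)),np.sin(np.radians(-20)),0])
E
```

```text
top 324 c [564.2 229.6 107.2] normal [0.619 0.515 0.593] az 39.8 elev 36.4 zmax 124.38408667150065
  y ext [-44.72601873  43.48966674] z ext [-21.89011914  21.20785409] yaxis [-0.63953229  0.76876424  0.        ] zaxis [-0.45616244 -0.37947995  0.80492906]
scene 348 c [564.1 226.2 106.2] normal [0.64  0.531 0.555] az 39.7 elev 33.7 zmax 122.87757930546331
  y ext [-43.16034399  45.32673224] z ext [-19.29577137  18.73115889] yaxis [-0.6382732   0.76980993  0.        ] zaxis [-0.42747121 -0.35442959  0.83165379]
t [ 0.068 -0.316 -0.946] delta [-159. -572. -639.] rows 14.0 turn -61.7 rows 5.8
```

{"api": "move_arm", "payload": {
  "deltas": [
    [[-160,-570,-640],-62],
    [[-160,-570,-640],-62],
    [[-160,-570,-640],-62],
    [[-160,-570,-640],-62],
    [[-160,-570,-640],-62],
    [[-160,-570,-640],-62],
    [[-160,-570,-640],-62],
    [[-160,-570,-640],-62],
    [[-160,-570,-640],-62],
    [[-160,-570,-640],-62],
    [[-160,-570,-640],-62],
    [[-160,-570,-640],-62]
  ],
  "jaw": 0.1
}}

```text
time: 4.72
tool_pos: [606.7, -275.2, 507.5]
tcp_rot: [30.7, 71.1, -77.7]
ft_force: [0.1, -0.2, 0.0]
finger_gap: 47.1
```

Run:
```python
from h import *
st(); a=np.radians(63)
go([395,775,480],y=[np.cos(a),np.sin(a),0])
```

```text
Traceback (most recent call last):
  File "h.py", line 25, in st
    s=r.sense();print('T',s['time'],'j',s['joint_pos'].round(1),'p',s['tool_pos'].round(1),'gap',s['finger_gap'].round(1),'f',s['ft_force'].round(1));print(Rm(s['tcp_rot']).round(3));return s
                                                                                                 ^^^^^^^^^^^^^^^^^^^^^
AttributeError: 'float' object has no attribute 'round'
```

```bash
sed -i "s/s\['finger_gap'\].round(1)/round(s['finger_gap'],1)/" h.py
python3 - <<'E'
from h import *
st(); a=np.radians(50)
go([395,775,480],y=[np.cos(a),np.sin(a),0])
E
```

```text
T 4.725 j [-20.2  11.1  54.5 -16.3 103.4  -7.2] p [ 606.7 -275.2  507.5] gap 47.1 f [ 0.1 -0.2  0. ]
[[ 0.069  0.943 -0.325]
 [-0.317 -0.288 -0.904]
 [-0.946  0.165  0.279]]
t [ 0.069 -0.317 -0.946] delta [-321.4 -506.6 -888.1] rows 17.1 turn -66.8 rows 6.2
```

{"api": "move_arm", "payload": {
  "deltas": [
    [[-320,-505,-890],-67],
    [[-320,-505,-890],-67],
    [[-320,-505,-890],-67],
    [[-320,-505,-890],-67],
    [[-320,-505,-890],-67],
    [[-320,-505,-890],-67],
    [[-320,-505,-890],-67],
    [[-320,-505,-890],-67],
    [[-320,-505,-890],-67],
    [[-320,-505,-890],-67],
    [[-320,-505,-890],-67],
    [[-320,-505,-890],-67]
  ]
}}

```text
time: 6.22
tool_pos: [459.3, 460.1, 487.8]
tcp_rot: [-36.0, 71.1, -77.4]
ft_force: [0.8, 0.3, 0.8]
finger_gap: 46.9
```

Run:
```python
from h import *
st(); a=np.radians(50)
go([395,775,480],y=[np.cos(a),np.sin(a),0])
```

```text
T 6.225 j [ 48.9  33.   29.  -19.3 127.8 -10.3] p [459.3 460.1 487.8] gap 46.9 f [0.8 0.3 0.8]
[[ 0.071  0.668  0.741]
 [-0.315  0.72  -0.618]
 [-0.946 -0.19   0.261]]
t [ 0.071 -0.315 -0.946] delta [ -96.4  185.2 -244.5] rows 5.1 turn 0.2 rows 0.0
```

{"api": "move_arm", "payload": {
  "deltas": [
    [[-95,185,-240],0],
    [[-95,185,-240],0],
    [[-95,185,-240],0],
    [[-95,185,-240],0],
    [[-95,185,-240],0]
  ]
}}

```text
time: 6.85
tool_pos: [369.9, 628.2, 426.1]
tcp_rot: [-30.8, 72.6, -71.8]
ft_force: [0.4, 0.0, 0.1]
finger_gap: 47.0
```

{"api": "move_arm", "payload": {
  "deltas": [
    [[-40,45,0],0]
  ]
}}

```text
time: 6.98
tool_pos: [376.6, 635.2, 429.8]
tcp_rot: [-25.4, 73.8, -65.9]
ft_force: [0.5, 0.2, -0.7]
finger_gap: 47.4
```

{"api": "move_arm", "payload": {
  "deltas": [
    [[-40,45,0],0]
  ]
}}

```text
time: 7.1
tool_pos: [385.1, 640.6, 438.8]
tcp_rot: [-17.9, 74.9, -58.2]
ft_force: [0.4, 1.2, 0.9]
finger_gap: 47.3
```

{"api": "move_arm", "payload": {
  "deltas": [
    [[-40,45,0],0]
  ]
}}

```text
time: 7.22
tool_pos: [393.0, 645.4, 449.7]
tcp_rot: [-9.1, 75.7, -49.2]
ft_force: [0.8, -0.9, 0.2]
finger_gap: 47.1
```

{"api": "move_arm", "payload": {
  "deltas": [
    [[-40,45,0],0]
  ]
}}

```text
time: 7.35
tool_pos: [399.9, 649.9, 462.5]
tcp_rot: [0.6, 76.1, -39.2]
ft_force: [0.2, -0.4, 0.3]
finger_gap: 47.2
```

Run:
```python
from h import *
s=st(); R=Rm(s['tcp_rot']);t=np.array([.386,.318,-.866]);d=t-R[:,0];print('need',d.round(3),np.degrees(np.arctan2(d[1],d[0])))
print('az',np.degrees(np.arctan2(s['tool_pos'][1],s['tool_pos'][0])))
```

```text
T 7.35 j [ 61.   52.7   1.3 -17.3 127.2   0.6] p [399.9 649.9 462.5] gap 47.2 f [ 0.2 -0.4  0.3]
[[ 0.186  0.641  0.745]
 [-0.152  0.768 -0.623]
 [-0.971  0.003  0.24 ]]
need [0.2   0.47  0.105] 66.96643773136435
az 58.39077795257441
```

{"api": "move_arm", "payload": {
  "deltas": [
    [[-38,47,-12],0]
  ]
}}

```text
time: 7.48
tool_pos: [398.6, 661.4, 472.0]
tcp_rot: [11.1, 76.1, -28.6]
ft_force: [0.0, 0.9, -0.8]
finger_gap: 47.3
```

{"api": "move_arm", "payload": {
  "deltas": [
    [[-37,48,-12],0]
  ]
}}

```text
time: 7.6
tool_pos: [396.1, 673.8, 480.9]
tcp_rot: [21.0, 75.7, -18.4]
ft_force: [-0.1, 0.1, -0.3]
finger_gap: 46.8
```

{"api": "move_arm", "payload": {
  "deltas": [
    [[-35,50,-12],0]
  ]
}}

```text
time: 7.72
tool_pos: [394.1, 686.7, 489.4]
tcp_rot: [30.2, 74.9, -9.0]
ft_force: [0.6, -0.8, -0.4]
finger_gap: 47.3
```

{"api": "move_arm", "payload": {
  "deltas": [
    [[-33,51,-12],0]
  ]
}}

```text
time: 7.85
tool_pos: [392.3, 699.9, 497.8]
tcp_rot: [38.2, 73.8, -0.6]
ft_force: [0.1, -0.3, -0.6]
finger_gap: 47.2
```

{"api": "move_arm", "payload": {
  "deltas": [
    [[-30,53,-12],0]
  ]
}}

```text
time: 7.98
tool_pos: [391.8, 713.5, 505.5]
tcp_rot: [45.2, 72.3, 6.8]
ft_force: [-0.4, 0.1, -0.5]
finger_gap: 47.1
```

{"api": "move_arm", "payload": {
  "deltas": [
    [[-28,54,-12],0]
  ]
}}

```text
time: 8.1
tool_pos: [391.9, 727.2, 513.3]
tcp_rot: [51.1, 70.7, 13.0]
ft_force: [0.5, -0.7, 0.4]
finger_gap: 46.9
```

{"api": "move_arm", "payload": {
  "deltas": [
    [[-26,55,-12],0]
  ]
}}

```text
time: 8.22
tool_pos: [392.4, 740.7, 521.7]
tcp_rot: [56.0, 68.8, 18.3]
ft_force: [0.2, -0.3, 0.1]
finger_gap: 47.0
```

```bash
cat >> h.py <<'E'
def need(t):
    s=st(); R=Rm(s['tcp_rot']);d=np.array(t)-R[:,0];d-=R[:,0]*(d@R[:,0]);p=s['tool_pos']
    print('need',d.round(3),'deg',np.degrees(np.linalg.norm(d)).round(1),'az',np.degrees(np.arctan2(d[1],d[0])).round(1),'arm az',np.degrees(np.arctan2(p[1],p[0])).round(1),'tool',(R.T@d).round(3)); return s
E
python3 - <<'E'
from h import *
need([.386,.318,-.866])
E
```

```text
T 8.225 j [ 65.2  49.3   1.4 -16.7 113.6   4.1] p [392.4 740.7 521.7] gap 47.0 f [ 0.2 -0.3  0.1]
[[ 0.343  0.559  0.755]
 [ 0.113  0.773 -0.624]
 [-0.932  0.3    0.202]]
need [0.051 0.207 0.044] deg 12.5 az 76.2 arm az 62.1 tool [ 0.     0.202 -0.082]
```

{"api": "move_arm", "payload": {
  "deltas": [
    [[-12,48,-37],0]
  ]
}}

```text
time: 8.35
tool_pos: [377.9, 767.8, 518.3]
tcp_rot: [60.1, 67.0, 22.5]
ft_force: [0.3, 0.2, -0.1]
finger_gap: 46.6
```

{"api": "move_arm", "payload": {
  "deltas": [
    [[-12,48,-37],0]
  ]
}}

```text
time: 8.48
tool_pos: [361.7, 794.5, 514.0]
tcp_rot: [63.5, 65.2, 26.2]
ft_force: [0.5, 0.5, -0.2]
finger_gap: 47.1
```

{"api": "move_arm", "payload": {
  "deltas": [
    [[-15,50,-32],0]
  ]
}}

```text
time: 8.6
tool_pos: [348.0, 816.8, 514.8]
tcp_rot: [66.6, 63.3, 29.7]
ft_force: [0.9, 0.2, -0.3]
finger_gap: 47.1
```

{"api": "move_arm", "payload": {
  "deltas": [
    [[-18,52,-28],0]
  ]
}}

```text
time: 8.72
tool_pos: [336.5, 835.2, 520.7]
tcp_rot: [69.4, 61.3, 32.9]
ft_force: [0.4, -0.1, -0.5]
finger_gap: 47.2
```

Run:
```python
from h import *
need([.386,.318,-.866])
```

```text
T 8.725 j [ 71.8  50.9   1.4 -18.1 103.9  10.2] p [336.5 835.2 520.7] gap 47.2 f [ 0.4 -0.1 -0.5]
[[ 0.404  0.498  0.768]
 [ 0.261  0.741 -0.618]
 [-0.877  0.45   0.169]]
need [-0.017  0.057  0.009] deg 3.5 az 106.4 arm az 68.1 tool [ 0.     0.038 -0.047]
```

{"api": "move_arm", "payload": {
  "deltas": [
    [[0,40,-48],0]
  ]
}}

```text
time: 8.85
tool_pos: [314.3, 863.7, 513.0]
tcp_rot: [71.8, 59.4, 35.6]
ft_force: [0.2, 0.4, 0.6]
finger_gap: 46.9
```

Run:
```python
from h import *
s=need([.386,.318,-.866])
# look position: TCP ~150 above plate top
z=np.array([-.386,-.318,.866]); n=np.array([.668,.551,.5])
top=np.array([564,228,107])+0  # on face
go(top+z*110,y=n,s=s)
```

```text
T 8.85 j [ 74.   52.    1.3 -18.9 101.2  12.4] p [314.3 863.7 513. ] gap 46.9 f [0.2 0.4 0.6]
[[ 0.415  0.484  0.771]
 [ 0.296  0.729 -0.617]
 [-0.86   0.484  0.159]]
need [-0.028  0.022 -0.006] deg 2.1 az 142.5 arm az 70.0 tool [ 0.    -0.001 -0.036]
t [ 0.415  0.296 -0.86 ] delta [ 154.5 -539.1  524.2] rows 12.3 turn 14.7 rows 1.4
```

{"api": "move_arm", "payload": {
  "deltas": [
    [[150,-539,524],15],
    [[150,-539,524],15],
    [[150,-539,524],15],
    [[150,-539,524],15],
    [[150,-539,524],15],
    [[150,-539,524],15],
    [[150,-539,524],15],
    [[150,-539,524],15],
    [[150,-539,524],15],
    [[150,-539,524],15],
    [[150,-539,524],15],
    [[150,-539,524],15]
  ]
}}

```text
time: 10.35
tool_pos: [491.8, 287.5, 250.9]
tcp_rot: [86.7, 59.2, 35.5]
ft_force: [0.3, 0.5, -1.2]
finger_gap: 46.9
```

Run:
```python
from h import *
import pickle
s=st(); p,d=r.snapshot('wrist'); pickle.dump((s,p,d),open('pics/w1.pkl','wb')); cv2.imwrite('pics/w1.png',p[:,:,::-1])
```

```text
T 10.35 j [ 20.1 -27.5 119.5   9.2  58.4 -21.4] p [491.8 287.5 250.9] gap 46.9 f [ 0.3  0.5 -1.2]
[[ 0.417  0.665  0.619]
 [ 0.297  0.544 -0.785]
 [-0.859  0.511  0.029]]
```

View pics/w1.png

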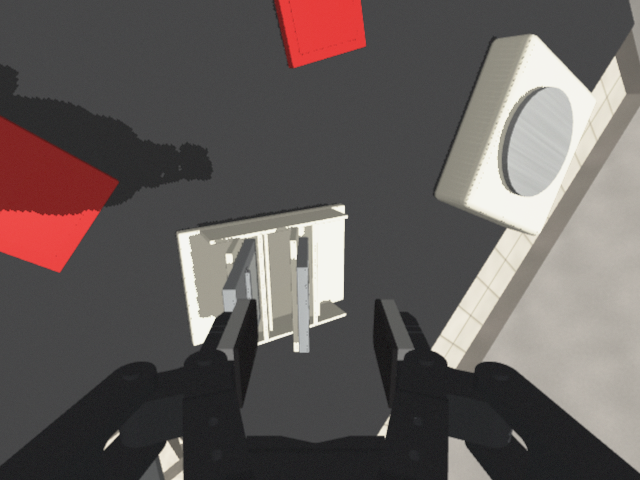

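Run:
```python
from h import *
import pickle
s,p,d=pickle.load(open('pics/w1.pkl','rb')); C=cam('wrist',s); W=cloud(d,C)
hsv=cv2.cvtColor(p,cv2.COLOR_RGB2HSV)
n0=np.array([.668,.551,.5]);
k=(W[...,2]>85)&(W[...,2]<130)&(W[...,0]>500)&(W[...,0]<660)&(W[...,1]>160)&(W[...,1]<330)
v,u=np.where(k); print(len(u),u.min(),u.max(),v.min(),v.max())
q=W[k]; az=np.radians(39.6)
ey=np.array([-np.sin(az),np.cos(az),0]); ex=np.array([np.cos(az),np.sin(az),0])
n=ex*np.cos(np.pi/6)+np.array([0,0,.5]); z=np.array([0,0,np.cos(np.pi/6)])-ex*.5
for nm,e in(('n',n),('y',ey),('z',z)): print(nm,np.percentile(q@e,[1,10,25,50,75,90,99]).round(1))
h=q@z; t=q[h>np.percentile(h,97)-6]; print('top edge band n',np.percentile(t@n,[2,50,98]),'y',np.percentile(t@ey,[2,98]),'z',np.percentile(t@z,[50,98]))
# from top/scene
for m in('top','scene'):
    Z=np.load(f'pics/{m}0.npz'); Q=cloud(Z['d'],cam(m)); k=(Q[...,2]>92)&(Q[...,2]<130)&(Q[...,0]>500)&(Q[...,0]<620)&(Q[...,1]>160)&(Q[...,1]<330); q=Q[k]; b=q@n; q=q[abs(b-np.median(b))<8]
    print(m,'n',np.percentile(q@n,[5,50,95]),'y',np.percentile(q@ey,[1,99]),'z',np.percentile(q@z,[50,98]))
```

```text
1930 222 309 262 352
n [545.4 548.4 553.5 597.3 602.3 605.2 607.1]
y [-236.  -218.7 -189.  -156.7 -145.5 -139.5 -138.9]
z [-247.2 -239.5 -238.9 -237.5 -197.1 -178.9 -177.6]
top edge band n [545.12628989 549.82182748 554.80305773] y [-156.49480728 -139.05050492] z [-178.75607042 -177.35031832]
top n [550.14662229 556.935402   559.23585433] y [-227.55325904 -138.89382656] z [-187.5822493  -175.97569845]
scene n [549.16984524 554.36835982 558.53474172] y [-229.2196577  -140.02359781] z [-195.65734533 -178.5963016 ]
```

```bash
cat >> h.py <<'E'
az=np.radians(39.6); ey=np.array([-np.sin(az),np.cos(az),0]); ex=np.array([np.cos(az),np.sin(az),0])
n=ex*np.cos(np.pi/6)+np.array([0,0,.5]); z=np.array([0,0,np.cos(np.pi/6)])-ex*.5
E
python3 - <<'E'
from h import *
P=lambda zz:n*550+ey*-184+z*zz
go(P(-140),y=n); go(P(-209.5),y=n); print(P(-209.5))
E
```

```text
t [ 0.414  0.29  -0.863] delta [ 76.6 -56.   83.7] rows 2.0 turn -0.5 rows 0.0
t [ 0.414  0.29  -0.863] delta [146.  -56.4  80.9] rows 2.8 turn -0.5 rows 0.0
[565.0034995  228.60967871  93.56767791]
```

{"api": "move_arm", "payload": {
  "deltas": [
    [[60,-56,84],0],
    [[76,-56,84],0],
    [[78,-56,84],0],
    [[100,-56,83],0],
    [[124,-56,82],0],
    [[140,-56,81],0],
    [[146,-56,81],0],
    [[146,-56,81],0]
  ]
}}

```text
time: 11.4
tool_pos: [565.5, 229.4, 94.3]
tcp_rot: [86.5, 59.6, 35.1]
ft_force: [0.4, 0.2, -0.1]
finger_gap: 46.8
```

Run:
```python
from h import *
s=st(); P=lambda zz:n*550+ey*-184+z*zz
go(P(-209.5),y=n)
import pickle
p,d=r.snapshot('wrist'); cv2.imwrite('pics/w2.png',p[:,:,::-1])
```

```text
T 11.4 j [  9.8  -8.6 121.8  19.4  40.6 -40.7] p [565.5 229.4  94.3] gap 46.8 f [ 0.4  0.2 -0.1]
[[ 0.414  0.669  0.617]
 [ 0.291  0.545 -0.787]
 [-0.862  0.505  0.031]]
t [ 0.414  0.291 -0.862] delta [ 0.2 -1.1  0.3] rows 0.0 turn -0.4 rows 0.0
```

View pics/w2.png

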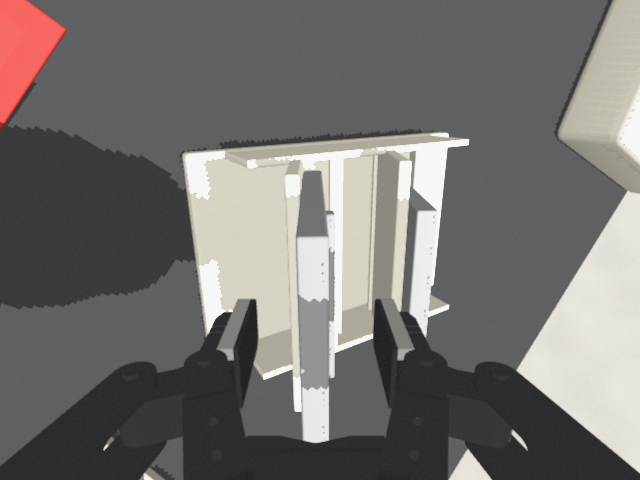

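{"api": "move_arm", "payload": {
  "deltas": [
    [[0,-1,0],0],
    [[0,-1,0],0],
    [[0,-1,0],0],
    [[0,-1,0],0],
    [[0,-1,0],0],
    [[0,-1,0],0]
  ],
  "jaw": -1,
  "squeeze": 60
}}

```text
time: 12.2
tool_pos: [565.3, 228.5, 95.2]
tcp_rot: [86.4, 59.5, 35.0]
ft_force: [-5.1, -2.6, 6.0]
finger_gap: 9.2
```

{"api": "move_arm", "payload": {
  "deltas": [
    [[-15,0,1],0],
    [[-35,0,1],0],
    [[-60,0,2],0],
    [[-95,0,4],0],
    [[-140,0,6],0]
  ]
}}

```text
time: 12.82
tool_pos: [509.4, 182.6, 215.7]
tcp_rot: [86.5, 59.6, 35.1]
ft_force: [0.2, 0.1, -0.7]
finger_gap: 9.4
```

Run:
```python
from h import *
s=st()
import pickle
p,d=r.snapshot('wrist'); p2,d2=r.snapshot('scene'); cv2.imwrite('pics/w3.png',np.hstack([cv2.resize(p,(400,300)),cv2.resize(p2[130:370,250:570],(400,300))])[:,:,::-1]); pickle.dump((s,p,d),open('pics/w3.pkl','wb'))
for t in([-.161,-.550,-.819],[.093,-.604,-.791],[.177,-.613,-.77]): need(t)
```

```text
T 12.825 j [  4.  -29.8 124.6  17.6  59.7 -40. ] p [509.4 182.6 215.7] gap 9.4 f [ 0.2  0.1 -0.7]
[[ 0.414  0.67   0.616]
 [ 0.29   0.545 -0.787]
 [-0.863  0.504  0.031]]
T 12.925 j [  4.  -30.1 124.3  17.6  59.7 -40. ] p [512.4 182.4 222. ] gap 8.9 f [ 0.8  0.8 -0.8]
[[ 0.423  0.665  0.615]
 [ 0.291  0.543 -0.787]
 [-0.858  0.512  0.037]]
need [-0.362 -0.688 -0.412] deg 50.4 az -117.7 arm az 19.6 tool [ 0.    -0.825  0.304]
T 12.925 j [  4.  -30.1 124.3  17.6  59.7 -40. ] p [512.4 182.4 222. ] gap 8.9 f [ 0.8  0.8 -0.8]
[[ 0.423  0.665  0.615]
 [ 0.291  0.543 -0.787]
 [-0.858  0.512  0.037]]
need [-0.137 -0.762 -0.325] deg 48.1 az -100.2 arm az 19.6 tool [ 0.    -0.671  0.504]
T 12.925 j [  4.  -30.1 124.3  17.6  59.7 -40. ] p [512.4 182.4 222. ] gap 8.9 f [ 0.8  0.8 -0.8]
[[ 0.423  0.665  0.615]
 [ 0.291  0.543 -0.787]
 [-0.858  0.512  0.037]]
need [-0.059 -0.775 -0.292] deg 47.6 az -94.3 arm az 19.6 tool [ 0.    -0.61   0.563]
```

View pics/w3.png

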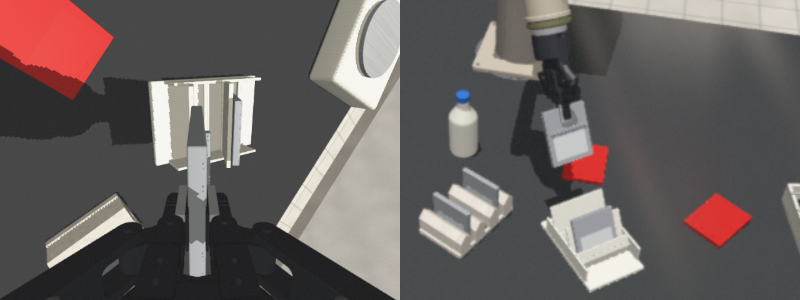

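Run:
```python
from h import *
go([480,-300,560],y=[-.28,-.96,0])
```

```text
t [ 0.423  0.291 -0.858] delta [-444.  -110.6  372.3] rows 9.4 turn 140.5 rows 13.1
```

{"api": "move_arm", "payload": {
  "deltas": [
    [[-440,-110,370],120],
    [[-440,-110,370],120],
    [[-440,-110,370],120],
    [[-440,-110,370],120],
    [[-440,-110,370],120],
    [[-440,-110,370],120],
    [[-440,-110,370],120],
    [[-440,-110,370],120],
    [[-440,-110,370],120],
    [[-440,-110,370],120],
    [[-440,-110,370],120],
    [[-440,-110,370],120]
  ]
}}

```text
time: 14.42
tool_pos: [480.9, -297.5, 555.5]
tcp_rot: [-153.9, 59.1, 34.6]
ft_force: [1.0, 0.3, -2.1]
finger_gap: 9.1
```

Run:
```python
from h import *
st();go([-140,-780,540],y=[-.18,-.98,0])
```

```text
T 14.425 j [-56.7  -1.5  66.1  33.7 112.2  38.8] p [ 480.9 -297.5  555.5] gap 9.1 f [ 1.   0.3 -2.1]
[[ 0.423  0.199 -0.884]
 [ 0.292 -0.954 -0.075]
 [-0.858 -0.226 -0.461]]
t [ 0.423  0.292 -0.858] delta [-389.7  340.2  592.4] rows 12.6 turn 14.5 rows 1.4
```

{"api": "move_arm", "payload": {
  "deltas": [
    [[-390,340,590],15],
    [[-390,340,590],15],
    [[-390,340,590],15],
    [[-390,340,590],15],
    [[-390,340,590],15],
    [[-390,340,590],15],
    [[-390,340,590],15],
    [[-390,340,590],15],
    [[-390,340,590],15],
    [[-390,340,590],15]
  ]
}}

```text
time: 15.68
tool_pos: [12.5, -646.5, 530.0]
tcp_rot: [-140.5, 59.3, 33.0]
ft_force: [6.9, -27.7, 10.5]
finger_gap: 8.7
```

{"api": "move_arm", "payload": {
  "deltas": [
    [[-45,40,0],0]
  ]
}}

```text
time: 15.8
tool_pos: [-1.8, -658.0, 517.5]
tcp_rot: [-142.5, 59.2, 30.4]
ft_force: [-0.1, -0.8, -2.3]
finger_gap: 9.2
```

{"api": "move_arm", "payload": {
  "deltas": [
    [[-45,40,0],0]
  ]
}}

```text
time: 15.92
tool_pos: [-13.4, -667.3, 516.0]
tcp_rot: [-146.0, 59.9, 26.6]
ft_force: [0.2, 0.5, -1.9]
finger_gap: 8.8
```

Run:
```python
from h import *
need([.093,-.604,-.791])
```

```text
T 15.925 j [-107.1   51.6    1.3   37.   142.9   17.1] p [ -13.4 -667.3  516. ] gap 8.8 f [ 0.2  0.5 -1.9]
[[ 0.448 -0.061 -0.892]
 [ 0.224 -0.958  0.179]
 [-0.865 -0.28  -0.416]]
need [-0.172 -0.737 -0.28 ] deg 46.2 az -103.1 arm az -91.2 tool [-0.     0.795  0.138]
```

{"api": "move_arm", "payload": {
  "deltas": [
    [[-44,43,0],0]
  ]
}}

```text
time: 16.05
tool_pos: [-24.7, -677.4, 514.3]
tcp_rot: [-149.9, 60.6, 22.4]
ft_force: [0.2, 0.5, -1.6]
finger_gap: 8.8
```

{"api": "move_arm", "payload": {
  "deltas": [
    [[-43,44,0],0]
  ]
}}

```text
time: 16.18
tool_pos: [-35.7, -687.3, 514.3]
tcp_rot: [-154.1, 61.2, 17.8]
ft_force: [-0.1, -0.4, -2.0]
finger_gap: 9.1
```

{"api": "move_arm", "payload": {
  "deltas": [
    [[-42,45,0],0]
  ]
}}

```text
time: 16.3
tool_pos: [-47.1, -697.2, 514.6]
tcp_rot: [-158.4, 61.7, 13.0]
ft_force: [0.5, -0.3, -1.1]
finger_gap: 9.0
```

{"api": "move_arm", "payload": {
  "deltas": [
    [[-41,46,0],0]
  ]
}}

```text
time: 16.42
tool_pos: [-58.6, -707.2, 515.2]
tcp_rot: [-162.8, 62.0, 8.1]
ft_force: [0.5, -0.3, -2.1]
finger_gap: 9.1
```

{"api": "move_arm", "payload": {
  "deltas": [
    [[-40,47,0],0]
  ]
}}

```text
time: 16.55
tool_pos: [-70.4, -717.2, 516.0]
tcp_rot: [-167.2, 62.1, 3.1]
ft_force: [0.1, 0.6, -2.3]
finger_gap: 8.8
```

{"api": "move_arm", "payload": {
  "deltas": [
    [[-38,48,0],0]
  ]
}}

```text
time: 16.68
tool_pos: [-82.1, -727.6, 516.8]
tcp_rot: [-171.7, 62.0, -2.0]
ft_force: [1.0, -0.8, -1.7]
finger_gap: 9.1
```

{"api": "move_arm", "payload": {
  "deltas": [
    [[-37,49,0],0]
  ]
}}

```text
time: 16.8
tool_pos: [-94.0, -737.9, 518.0]
tcp_rot: [-176.1, 61.8, -7.0]
ft_force: [-0.0, -0.1, -2.2]
finger_gap: 9.3
```

{"api": "move_arm", "payload": {
  "deltas": [
    [[-36,50,0],0]
  ]
}}

```text
time: 16.92
tool_pos: [-106.0, -748.2, 520.0]
tcp_rot: [179.5, 61.5, -12.0]
ft_force: [1.2, -0.1, -1.6]
finger_gap: 9.2
```

Run:
```python
from h import *
need([.093,-.604,-.791])
```

```text
T 16.925 j [-115.1   50.9    1.3   36.5  128.5    9.4] p [-106.  -748.2  520. ] gap 9.2 f [ 1.2 -0.1 -1.6]
[[ 0.467 -0.2   -0.861]
 [-0.099 -0.98   0.174]
 [-0.879  0.004 -0.477]]
need [-0.28  -0.525 -0.089] deg 34.5 az -118.1 arm az -98.1 tool [-0.     0.57   0.192]
```

{"api": "move_arm", "payload": {
  "deltas": [
    [[-34,50,4],0]
  ]
}}

```text
time: 17.05
tool_pos: [-121.0, -757.8, 521.4]
tcp_rot: [175.2, 61.0, -16.9]
ft_force: [0.6, -0.3, -1.4]
finger_gap: 9.0
```

{"api": "move_arm", "payload": {
  "deltas": [
    [[-33,51,4],0]
  ]
}}

```text
time: 17.18
tool_pos: [-136.5, -767.2, 523.3]
tcp_rot: [171.0, 60.4, -21.6]
ft_force: [-0.4, -0.7, -1.7]
finger_gap: 8.8
```

{"api": "move_arm", "payload": {
  "deltas": [
    [[-32,52,4],0]
  ]
}}

```text
time: 17.3
tool_pos: [-151.9, -776.4, 526.2]
tcp_rot: [167.0, 59.6, -26.3]
ft_force: [-1.1, 0.9, -1.5]
finger_gap: 9.0
```

{"api": "move_arm", "payload": {
  "deltas": [
    [[-31,52,4],0]
  ]
}}

```text
time: 17.42
tool_pos: [-167.3, -784.8, 530.3]
tcp_rot: [163.2, 58.7, -30.8]
ft_force: [0.1, -0.3, -1.1]
finger_gap: 9.2
```

{"api": "move_arm", "payload": {
  "deltas": [
    [[-30,53,4],0]
  ]
}}

```text
time: 17.55
tool_pos: [-182.7, -792.9, 535.6]
tcp_rot: [159.5, 57.6, -35.2]
ft_force: [-0.4, 0.4, -1.5]
finger_gap: 8.9
```

{"api": "move_arm", "payload": {
  "deltas": [
    [[-28,54,4],0]
  ]
}}

```text
time: 17.68
tool_pos: [-197.8, -801.1, 541.3]
tcp_rot: [156.0, 56.4, -39.3]
ft_force: [0.5, -0.3, -1.5]
finger_gap: 9.2
```

{"api": "move_arm", "payload": {
  "deltas": [
    [[-26,55,4],0]
  ]
}}

```text
time: 17.8
tool_pos: [-212.5, -809.5, 547.4]
tcp_rot: [152.7, 55.1, -43.3]
ft_force: [0.6, -0.4, -2.3]
finger_gap: 9.2
```

{"api": "move_arm", "payload": {
  "deltas": [
    [[-24,56,4],0]
  ]
}}

```text
time: 17.92
tool_pos: [-227.2, -818.1, 553.8]
tcp_rot: [149.7, 53.7, -47.1]
ft_force: [-0.2, 0.5, -1.1]
finger_gap: 9.1
```

```bash
cat >> h.py <<'E'
h73=np.array([.281,.960,0]); C35=np.array([.281*.8192,.96*.8192,-.5736])   # camera look axis
E
python3 - <<'E'
from h import *
s=need([.093,-.604,-.791]);t=Rm(s['tcp_rot'])[:,0]; print('angle t to lens axis',np.degrees(np.arccos(t@C35)))
E
```

```text
T 17.925 j [-123.4   50.4    1.3   38.7  112.9    3.7] p [-227.2 -818.1  553.8] gap 9.1 f [-0.2  0.5 -1.1]
[[ 0.403 -0.354 -0.844]
 [-0.433 -0.886  0.165]
 [-0.806  0.299 -0.511]]
need [-0.285 -0.198 -0.036] deg 20.0 az -145.2 arm az -105.5 tool [0.    0.266 0.226]
angle t to lens axis 77.6319044993306
```

{"api": "move_arm", "payload": {
  "deltas": [
    [[-22,57,0],0]
  ]
}}

```text
time: 18.05
tool_pos: [-238.6, -827.3, 562.1]
tcp_rot: [146.9, 52.2, -50.6]
ft_force: [0.0, 0.5, -1.9]
finger_gap: 8.7
```

{"api": "move_arm", "payload": {
  "deltas": [
    [[-21,57,0],0]
  ]
}}

```text
time: 18.18
tool_pos: [-249.9, -835.5, 571.9]
tcp_rot: [144.3, 50.5, -53.9]
ft_force: [-0.0, -0.4, -1.0]
finger_gap: 8.9
```

{"api": "move_arm", "payload": {
  "deltas": [
    [[-20,58,0],0]
  ]
}}

```text
time: 18.3
tool_pos: [-261.4, -843.2, 582.8]
tcp_rot: [141.9, 48.8, -57.0]
ft_force: [-0.5, -0.6, -0.6]
finger_gap: 8.9
```

{"api": "move_arm", "payload": {
  "deltas": [
    [[-19,58,0],0]
  ]
}}

```text
time: 18.42
tool_pos: [-273.1, -849.7, 594.8]
tcp_rot: [139.7, 47.0, -60.0]
ft_force: [0.4, 0.1, -2.0]
finger_gap: 8.9
```

Run:
```python
from h import *
s=need([.093,-.604,-.791]);t=Rm(s['tcp_rot'])[:,0]; print('angle t to lens axis',np.degrees(np.arccos(t@C35)))
```

```text
T 18.425 j [-126.    49.3    1.3   40.   104.5    2.8] p [-273.1 -849.7  594.8] gap 8.9 f [ 0.4  0.1 -2. ]
[[ 0.341 -0.424 -0.839]
 [-0.59  -0.791  0.16 ]
 [-0.732  0.441 -0.52 ]]
need [-0.237 -0.034 -0.083] deg 14.5 az -171.9 arm az -107.8 tool [-0.     0.09   0.237]
angle t to lens axis 88.03471925930127
```

{"api": "move_arm", "payload": {
  "deltas": [
    [[-15,44,0],0]
  ]
}}

```text
time: 18.55
tool_pos: [-282.8, -852.9, 605.8]
tcp_rot: [138.2, 45.6, -62.1]
ft_force: [0.0, 0.5, -1.2]
finger_gap: 9.3
```

```bash
cat >> h.py <<'E'
LENS=np.array([539.3,-397.6,260.])
def show(k,off=0,s=None,zg=78,dist=90):
    """k: 0 front,1 side,2 back. target TCP given present t"""
    s=s or st(); R=Rm(s['tcp_rot']); t=R[:,0]
    nn=-C35-t*(-C35@t); nn/=np.linalg.norm(nn)
    yt={0:nn,1:np.cross(t,nn),-1:-np.cross(t,nn),2:-nn}[k]
    half=45 if abs(k)==1 else 5
    cen=LENS+C35*(dist+half+off)
    print('t-lens',np.degrees(np.arccos(t@C35)).round(2),'face err',np.degrees(np.arccos(nn@-C35)).round(2))
    # plate centre at z=55; TCP at z=zg -> TCP = cen - t*(zg-55)
    go(cen-t*(zg-55),y=yt,s=s)
    return cen-t*(zg-55)
E
python3 - <<'E'
from h import *
print(show(0)); 
go([300,-450,560]);go([450,-260,450])
E
```

```text
T 18.55 j [-126.6   49.     1.3   40.4  103.     2.7] p [-282.8 -852.9  605.8] gap 9.3 f [ 0.   0.5 -1.2]
[[ 0.328 -0.435 -0.839]
 [-0.618 -0.77   0.158]
 [-0.715  0.466 -0.521]]
t-lens 90.04 face err nan
t [ 0.328 -0.618 -0.715] delta [ 211.9 -962.3 -415. ] rows 17.1 turn -13.3 rows 1.2
[ 553.63507304 -308.67333909  221.944634  ]
t [ 0.328 -0.618 -0.715] delta [ -25.4 -585.3 -401. ] rows 11.4 turn 0 rows 0.0
t [ 0.328 -0.618 -0.715] delta [ -15.1 -848.3 -439.3] rows 15.3 turn 0 rows 0.0h.py:40: RuntimeWarning: invalid value encountered in arccos
  print('t-lens',np.degrees(np.arccos(t@C35)).round(2),'face err',np.degrees(np.arccos(nn@-C35)).round(2))
```

{"api": "move_arm", "payload": {
  "deltas": [
    [[-10,-845,-440],-13],
    [[-10,-845,-440],-13],
    [[-10,-845,-440],-13],
    [[-10,-845,-440],-13],
    [[-10,-845,-440],-13],
    [[-10,-845,-440],-13],
    [[-10,-845,-440],-13],
    [[-10,-845,-440],-13],
    [[-10,-845,-440],-13],
    [[-10,-845,-440],-13],
    [[-10,-845,-440],-13],
    [[-10,-845,-440],-13]
  ]
}}

```text
time: 20.05
tool_pos: [230.7, -443.2, 499.6]
tcp_rot: [125.2, 45.4, -62.1]
ft_force: [1.4, -0.0, -1.7]
finger_gap: 8.9
```

Run:
```python
from h import *
print(show(0,off=110)); print(show(0))
```

```text
T 20.05 j [-75.  -49.5 111.9   9.3  74.   23.4] p [ 230.7 -443.2  499.6] gap 8.9 f [ 1.4 -0.  -1.7]
[[ 0.328 -0.238 -0.914]
 [-0.62  -0.784 -0.018]
 [-0.713  0.573 -0.404]]
t-lens 90.21 face err nan
t [ 0.328 -0.62  -0.713] delta [ 219.8 -451.6 -184.6] rows 8.6 turn -0.4 rows 0.0
[ 578.95131086 -222.11387471  158.80115817]
T 20.05 j [-75.  -49.5 111.9   9.3  74.   23.4] p [ 230.7 -443.2  499.6] gap 8.9 f [ 1.4 -0.  -1.7]
[[ 0.328 -0.238 -0.914]
 [-0.62  -0.784 -0.018]
 [-0.713  0.573 -0.404]]
t-lens 90.21 face err nan
t [ 0.328 -0.62  -0.713] delta [ 220.3 -341.5 -185.4] rows 7.1 turn -0.4 rows 0.0
[ 553.62983886 -308.62139471  221.89715817]h.py:40: RuntimeWarning: invalid value encountered in arccos
  print('t-lens',np.degrees(np.arccos(t@C35)).round(2),'face err',np.degrees(np.arccos(nn@-C35)).round(2))
```

{"api": "move_arm", "payload": {
  "deltas": [
    [[60,-450,-185],0],
    [[60,-450,-185],0],
    [[60,-450,-185],0],
    [[60,-450,-185],0],
    [[60,-450,-185],0],
    [[60,-450,-185],0],
    [[100,-450,-185],0],
    [[160,-440,-185],0],
    [[215,-420,-185],0],
    [[220,-400,-185],0],
    [[220,-390,-185],0]
  ]
}}

```text
time: 21.42
tool_pos: [563.5, -271.8, 191.0]
tcp_rot: [125.0, 45.6, -62.4]
ft_force: [-0.3, 0.7, -1.4]
finger_gap: 8.9
```

```bash
python3 -W ignore - <<'E'
from h import *
import pickle
print(show(0))
s=st(); p,d=r.snapshot('top'); p2,d2=r.snapshot('scene'); pickle.dump((s,p,d,p2,d2),open('pics/c1.pkl','wb'))
cv2.imwrite('pics/c1.png',np.hstack([cv2.resize(p[160:340,400:640],(400,300)),cv2.resize(p2[130:310,60:300],(400,300))])[:,:,::-1])
E
```

```text
T 21.425 j [-12.4  -9.7 117.8 -44.7  49.5 108.1] p [ 563.5 -271.8  191. ] gap 8.9 f [-0.3  0.7 -1.4]
[[ 0.324 -0.237 -0.916]
 [-0.62  -0.785 -0.016]
 [-0.715  0.573 -0.401]]
t-lens 90.14 face err nan
t [ 0.324 -0.62  -0.715] delta [-2.4 48.9 -2.9] rows 0.8 turn -0.4 rows 0.0
[ 553.71994538 -308.63993743  221.95438971]
T 21.425 j [-12.4  -9.7 117.8 -44.7  49.5 108.1] p [ 563.5 -271.8  191. ] gap 8.9 f [-0.3  0.7 -1.4]
[[ 0.324 -0.237 -0.916]
 [-0.62  -0.785 -0.016]
 [-0.715  0.573 -0.401]]
```

View pics/c1.png

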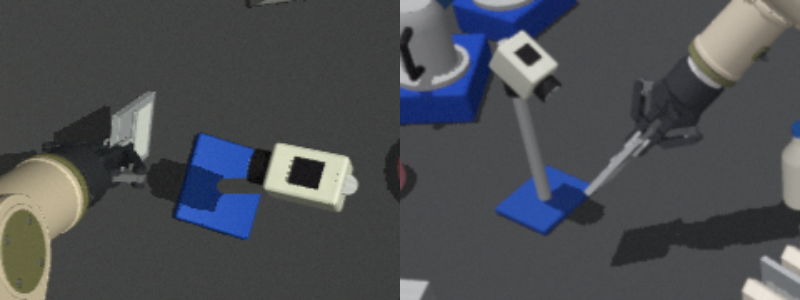

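```bash
python3 -W ignore - <<'E'
from h import *
import pickle
s,p,d,p2,d2=pickle.load(open('pics/c1.pkl','rb')); R=Rm(s['tcp_rot'])
for nm,D in(('top',d),('scene',d2)):
    W=cloud(D,cam(nm)); q=(W-s['tool_pos'])@R; k=(q[...,0]>2)&(q[...,0]<110)&(abs(q[...,1])<20)&(abs(q[...,2])<75); q=q[k]
    print(nm,len(q),[np.percentile(q[:,i],[2,50,98]).round(1) for i in range(3)])
    f=q[abs(q[:,1]-np.median(q[:,1]))<4]; A=np.c_[f[:,0],f[:,2],np.ones(len(f))]; print('  y tilt per x,z deg',np.degrees(np.linalg.lstsq(A,f[:,1],rcond=None)[0][:2]).round(1))
    if len(f)>100: print('  rect xz',cv2.minAreaRect(q[:,[0,2]].astype(np.float32)))
E
```

```text
top 452 [array([ 3.8, 45.5, 77.4]), array([-4. ,  4.1,  8.4]), array([-50.1, -20.8,  34.4])]
  y tilt per x,z deg [-1.4  0.8]
  rect xz ((41.076908111572266, -5.518878936767578), (90.8114242553711, 77.06426239013672), 89.07950592041016)
scene 198 [array([ 4.1, 36.8, 76.2]), array([-3.8, -1.6,  9.3]), array([-53.9, -46.3,  28.1])]
  y tilt per x,z deg [-0.1 -2.1]
  rect xz ((41.32463455200195, -9.551280975341797), (91.6861572265625, 77.16789245605469), 86.64945983886719)
```

```bash
sed -i 's/^    go(cen-t\*(zg-55),y=yt,s=s)/    cen=cen+5*np.cross(t,yt); go(cen-t*(zg-55),y=yt,s=s)/' h.py; python3 -W ignore - <<'E'
from h import *
show(0)
E
```

```text
T 21.525 j [-12.3 -10.  117.7 -44.7  49.6 108.2] p [ 564.8 -271.4  195.4] gap 8.9 f [-0.1 -0.1 -1.5]
[[ 0.328 -0.24  -0.914]
 [-0.621 -0.784 -0.017]
 [-0.712  0.573 -0.406]]
t-lens 90.24 face err nan
t [ 0.328 -0.621 -0.712] delta [ 0.6 47.1  5.1] rows 0.8 turn -0.5 rows 0.1
```

{"api": "move_arm", "payload": {
  "deltas": [
    [[0,30,5],0],
    [[0,45,5],0],
    [[0,47,5],0],
    [[0,47,5],0],
    [[0,47,5],0],
    [[0,47,5],0],
    [[0,47,5],0],
    [[0,47,5],0],
    [[0,47,5],0],
    [[0,47,5],0],
    [[0,47,5],0],
    [[0,47,5],0]
  ]
}}

```text
time: 23.02
tool_pos: [548.9, -308.3, 220.3]
tcp_rot: [125.4, 45.4, -62.1]
ft_force: [-0.4, 0.1, -1.6]
finger_gap: 9.0
```

```bash
python3 -W ignore - <<'E'
from h import *
show(0); show(1); show(-1); show(2)
E
```

```text
T 23.025 j [-17.5 -13.6 118.  -41.1  48.7 100.4] p [ 548.9 -308.3  220.3] gap 9.0 f [-0.4  0.1 -1.6]
[[ 0.328 -0.24  -0.914]
 [-0.621 -0.784 -0.017]
 [-0.712  0.573 -0.406]]
t-lens 90.24 face err nan
t [ 0.328 -0.621 -0.712] delta [0.6 0.1 0. ] rows 0.0 turn -0.5 rows 0.1
T 23.025 j [-17.5 -13.6 118.  -41.1  48.7 100.4] p [ 548.9 -308.3  220.3] gap 9.0 f [-0.4  0.1 -1.6]
[[ 0.328 -0.24  -0.914]
 [-0.621 -0.784 -0.017]
 [-0.712  0.573 -0.406]]
t-lens 90.24 face err nan
t [ 0.328 -0.621 -0.712] delta [  0.4 -45.   -4.6] rows 0.7 turn 89.5 rows 8.4
T 23.025 j [-17.5 -13.6 118.  -41.1  48.7 100.4] p [ 548.9 -308.3  220.3] gap 9.0 f [-0.4  0.1 -1.6]
[[ 0.328 -0.24  -0.914]
 [-0.621 -0.784 -0.017]
 [-0.712  0.573 -0.406]]
t-lens 90.24 face err nan
t [ 0.328 -0.621 -0.712] delta [  0.4 -35.   -4.6] rows 0.6 turn -90.5 rows 8.5
T 23.025 j [-17.5 -13.6 118.  -41.1  48.7 100.4] p [ 548.9 -308.3  220.3] gap 9.0 f [-0.4  0.1 -1.6]
[[ 0.328 -0.24  -0.914]
 [-0.621 -0.784 -0.017]
 [-0.712  0.573 -0.406]]
t-lens 90.24 face err nan
t [ 0.328 -0.621 -0.712] delta [  0.6  -0.  -10. ] rows 0.2 turn 179.5 rows 16.8
```

{"api": "move_arm", "payload": {
  "deltas": [
    [[0,-35,-5],-20],
    [[0,-35,-5],-40],
    [[0,-35,-5],-60],
    [[0,-35,-5],-80],
    [[0,-35,-5],-90],
    [[0,-35,-5],-90],
    [[0,-35,-5],-90],
    [[0,-35,-5],-90],
    [[0,-35,-5],-90]
  ]
}}

```text
time: 24.15
tool_pos: [561.9, -280.8, 202.3]
tcp_rot: [35.1, 45.4, -62.1]
ft_force: [0.4, -0.3, -1.4]
finger_gap: 9.0
```

```bash
python3 -W ignore - <<'E'
from h import *
show(-1)
E
```

```text
T 24.15 j [-13.6 -10.9 117.6 -43.8  49.4  16. ] p [ 561.9 -280.8  202.3] gap 9.0 f [ 0.4 -0.3 -1.4]
[[ 0.328  0.915 -0.236]
 [-0.621  0.02  -0.784]
 [-0.712  0.404  0.574]]
t-lens 90.24 face err nan
t [ 0.328 -0.621 -0.712] delta [ 0.4 -0.4 -0. ] rows 0.0 turn -0.3 rows 0.0
```

{"api": "move_arm", "payload": {
  "deltas": [
    [[0,0,0],0],
    [[0,0,0],0],
    [[0,0,0],0],
    [[0,0,0],0],
    [[0,0,0],0],
    [[0,0,0],0],
    [[0,0,0],0],
    [[0,0,0],0],
    [[0,0,0],0],
    [[0,0,0],0]
  ]
}}

```text
time: 25.4
tool_pos: [561.9, -280.8, 202.3]
tcp_rot: [35.1, 45.4, -62.1]
ft_force: [0.8, -0.2, -2.3]
finger_gap: 9.1
```

```bash
python3 -W ignore - <<'E'
from h import *
s=st(); R=Rm(s['tcp_rot'])
for nm in('scene','top'):
    p,d=r.snapshot(nm); W=cloud(d,cam(nm)); q=(W-s['tool_pos'])@R; k=(q[...,0]>22)&(q[...,0]<110)&(abs(q[...,1])<20)&(abs(q[...,2])<75); q=q[k]
    print(nm,len(q),cv2.minAreaRect(q[:,[0,2]].astype(np.float32)),np.percentile(q[:,1],[2,50,98]))
show(2)
E
```

```text
T 25.4 j [-13.6 -10.9 117.6 -43.8  49.4  16. ] p [ 561.9 -280.8  202.3] gap 9.1 f [ 0.8 -0.2 -2.3]
[[ 0.328  0.915 -0.237]
 [-0.621  0.02  -0.784]
 [-0.712  0.404  0.574]]
scene 741 ((51.564292907714844, -3.4175491333007812), (90.3682861328125, 60.33077621459961), 87.95270538330078) [-1.79533052  4.05151257 10.0223318 ]
top 323 ((51.453575134277344, -3.497570037841797), (90.95801544189453, 58.544960021972656), 88.20703125) [-1.02985772  5.99608421  7.27827083]
T 25.5 j [-13.6 -10.9 117.6 -43.8  49.4  16. ] p [ 561.9 -280.8  202.3] gap 8.6 f [ 0.5 -0.1 -1.6]
[[ 0.328  0.915 -0.236]
 [-0.621  0.02  -0.784]
 [-0.712  0.404  0.574]]
t-lens 90.24 face err nan
t [ 0.328 -0.621 -0.712] delta [ 0.6  4.8 35. ] rows 0.6 turn -90.3 rows 8.4
```

{"api": "move_arm", "payload": {
  "deltas": [
    [[0,2,35],-20],
    [[0,2,35],-40],
    [[0,2,35],-60],
    [[0,2,35],-80],
    [[0,2,35],-90],
    [[0,2,35],-90],
    [[0,2,35],-90],
    [[0,2,35],-90],
    [[0,2,35],-90]
  ]
}}

```text
time: 26.62
tool_pos: [555.4, -308.2, 223.2]
tcp_rot: [-55.1, 45.4, -62.1]
ft_force: [-0.5, -0.9, -1.7]
finger_gap: 9.2
```

```bash
python3 -W ignore - <<'E'
from h import *
show(2)
E
```

```text
T 26.625 j [-17.3 -12.7 116.9 -41.1  48.9 -80. ] p [ 555.4 -308.2  223.2] gap 9.2 f [-0.5 -0.9 -1.7]
[[ 0.328  0.233  0.916]
 [-0.621  0.784  0.023]
 [-0.712 -0.576  0.402]]
t-lens 90.24 face err nan
t [ 0.328 -0.621 -0.712] delta [0.6 0.  2.8] rows 0.0 turn -0.1 rows 0.0
```

{"api": "move_arm", "payload": {
  "deltas": [
    [[0,0,0],0],
    [[0,0,0],0],
    [[0,0,0],0],
    [[0,0,0],0],
    [[0,0,0],0],
    [[0,0,0],0],
    [[0,0,0],0],
    [[0,0,0],0],
    [[0,0,0],0],
    [[0,0,0],0]
  ]
}}

```text
time: 27.88
tool_pos: [555.4, -308.2, 223.2]
tcp_rot: [-55.1, 45.4, -62.1]
ft_force: [0.2, 0.2, -0.9]
finger_gap: 9.2
```

```bash
python3 -W ignore - <<'E'
from h import *
show(2); need([0,0,-1]); go([553,-150,300]); go([560,-100,480]); go([280,700,560],y=[.3,.95,0])
E
```

```text
T 27.875 j [-17.3 -12.7 116.9 -41.1  48.9 -80. ] p [ 555.4 -308.2  223.2] gap 9.2 f [ 0.2  0.2 -0.9]
[[ 0.328  0.233  0.916]
 [-0.621  0.784  0.023]
 [-0.712 -0.576  0.402]]
t-lens 90.24 face err nan
t [ 0.328 -0.621 -0.712] delta [0.6 0.  2.8] rows 0.0 turn -0.1 rows 0.0
T 27.875 j [-17.3 -12.7 116.9 -41.1  48.9 -80. ] p [ 555.4 -308.2  223.2] gap 9.2 f [ 0.2  0.2 -0.9]
[[ 0.328  0.233  0.916]
 [-0.621  0.784  0.023]
 [-0.712 -0.576  0.402]]
need [-0.234  0.442 -0.493] deg 40.2 az 117.9 arm az -29.0 tool [-0.     0.576 -0.402]
t [ 0.328 -0.621 -0.712] delta [-153.7   79.2   32.3] rows 2.8 turn 0 rows 0.0
t [ 0.328 -0.621 -0.712] delta [-310.6   16.3  112.2] rows 5.3 turn 0 rows 0.0
t [ 0.328 -0.621 -0.712] delta [-956.1  532.   -93.3] rows 17.6 turn 20.0 rows 1.9
```

{"api": "move_arm", "payload": {
  "deltas": [
    [[-60,-25,20],0],
    [[-310,0,110],0],
    [[-310,16,112],0],
    [[-310,16,112],0],
    [[-310,16,112],0],
    [[-310,16,112],0]
  ]
}}

```text
time: 28.62
tool_pos: [560.7, -98.2, 483.7]
tcp_rot: [-54.7, 45.3, -61.7]
ft_force: [0.4, -0.1, -2.0]
finger_gap: 9.3
```

```bash
python3 -W ignore - <<'E'
from h import *
st(); go([300,480,560]); 
S=np.load('pics/scene0.npz'); W=cloud(S['d'],cam('scene'))
k=(W[...,0]<150)&(W[...,1]>250)&(W[...,2]>60); v,u=np.where(k); print(k.sum())
q=W[k]; 
for x0 in range(-1200,150,150):
    m=(q[:,0]>=x0)&(q[:,0]<x0+150)
    if m.sum(): print(x0,m.sum(),'y',np.percentile(q[m,1],[0,50,100]).round(),'z',np.percentile(q[m,2],[0,50,100]).round())
E
```

```text
T 28.625 j [  9.8 -15.4  91.9 -41.9  87.1 -77.3] p [560.7 -98.2 483.7] gap 9.3 f [ 0.4 -0.1 -2. ]
[[ 0.333  0.234  0.913]
 [-0.619  0.785  0.025]
 [-0.711 -0.574  0.406]]
t [ 0.333 -0.619 -0.711] delta [-499.2  349.  -192.5] rows 10.2 turn 0 rows 0.0
1363
-750 3 y [901. 901. 902.] z [ 89. 255. 274.]
-600 1069 y [895. 913. 972.] z [ 60. 142. 310.]
0 291 y [789. 814. 850.] z [ 60. 101. 127.]
```

{"api": "move_arm", "payload": {
  "deltas": [
    [[-500,350,-190],0],
    [[-500,350,-190],0],
    [[-500,350,-190],0],
    [[-500,350,-190],0],
    [[-500,350,-190],0],
    [[-500,350,-190],0],
    [[-500,350,-190],0],
    [[-500,350,-190],0],
    [[-500,350,-190],0]
  ]
}}

```text
time: 29.75
tool_pos: [333.1, 411.3, 551.4]
tcp_rot: [-54.6, 45.3, -61.6]
ft_force: [1.2, 0.2, -0.1]
finger_gap: 9.2
```

```bash
python3 -W ignore - <<'E'
from h import *
st(); go([-260,560,540]); 
E
```

```text
T 29.75 j [ 67.3  21.   47.2 -47.8 132.4 -42.6] p [333.1 411.3 551.4] gap 9.2 f [ 1.2  0.2 -0.1]
[[ 0.334  0.234  0.913]
 [-0.618  0.785  0.025]
 [-0.711 -0.573  0.407]]
t [ 0.334 -0.618 -0.711] delta [-282.   -15.2 -542.4] rows 9.8 turn 0 rows 0.0
```

{"api": "move_arm", "payload": {
  "deltas": [
    [[-280,-15,-540],-45],
    [[-280,-15,-540],-45],
    [[-280,-15,-540],-45],
    [[-280,-15,-540],-45],
    [[-280,-15,-540],-45],
    [[-280,-15,-540],-45],
    [[-280,-15,-540],-45],
    [[-280,-15,-540],-45],
    [[-280,-15,-540],-45]
  ]
}}

```text
time: 30.88
tool_pos: [-179.2, 508.9, 494.7]
tcp_rot: [-98.9, 47.0, -60.5]
ft_force: [-0.2, 0.0, -1.2]
finger_gap: 8.8
```

```bash
python3 -W ignore - <<'E'
from h import *
s=need([0,0,-1]); R=Rm(s['tcp_rot']); j=np.radians(s['joint_pos'][0]);  print(R.T@np.array([.81*np.cos(j),.81*np.sin(j),.59])*62)
E
```

```text
T 30.875 j [108.8  44.   21.  -18.3 156.4 -33.6] p [-179.2  508.9  494.7] gap 8.8 f [-0.2  0.  -1.2]
[[ 0.336 -0.49   0.805]
 [-0.594  0.553  0.584]
 [-0.731 -0.674 -0.105]]
need [-0.245  0.434 -0.465] deg 39.1 az 119.5 arm az 109.4 tool [-0.     0.674  0.105]
[-60.41507881   9.58020813  10.88037981]
```

{"api": "move_arm", "payload": {
  "deltas": [
    [[-44,40,12],0]
  ]
}}

```text
time: 31.0
tool_pos: [-192.4, 536.5, 473.2]
tcp_rot: [-98.2, 48.5, -59.4]
ft_force: [-0.2, 0.5, -1.0]
finger_gap: 9.1
```

{"api": "move_arm", "payload": {
  "deltas": [
    [[-44,40,12],0]
  ]
}}

```text
time: 31.12
tool_pos: [-202.0, 558.9, 451.7]
tcp_rot: [-97.4, 50.1, -58.3]
ft_force: [-0.7, 0.4, -2.2]
finger_gap: 8.8
```

{"api": "move_arm", "payload": {
  "deltas": [
    [[-44,40,12],0]
  ]
}}

```text
time: 31.25
tool_pos: [-210.1, 569.4, 436.9]
tcp_rot: [-97.1, 50.9, -57.9]
ft_force: [-3.7, 15.0, 2.3]
finger_gap: 8.8
```

{"api": "move_arm", "payload": {
  "deltas": [
    [[-44,40,12],0]
  ]
}}

```text
time: 31.38
tool_pos: [-217.0, 568.1, 430.3]
tcp_rot: [-97.6, 50.5, -58.5]
ft_force: [-0.2, 0.6, -1.8]
finger_gap: 9.0
```

```bash
python3 -W ignore - <<'E'
from h import *
s=need([0,0,-1]); R=Rm(s['tcp_rot']); j=np.radians(s['joint_pos'][0]);  print(R.T@np.array([.81*np.cos(j),.81*np.sin(j),.59])*62)
E
```

```text
T 31.375 j [110.3  60.1   1.5 -18.  156.4 -32.9] p [-217.   568.1  430.3] gap 9.0 f [-0.2  0.6 -1.8]
[[ 0.333 -0.513  0.791]
 [-0.542  0.582  0.605]
 [-0.771 -0.631 -0.084]]
need [-0.257  0.418 -0.405] deg 36.5 az 121.5 arm az 110.9 tool [0.    0.631 0.084]
[-59.5671854   13.29988418  11.6193074 ]
```

{"api": "move_arm", "payload": {
  "deltas": [
    [[-58,16,12],0]
  ]
}}

```text
time: 31.5
tool_pos: [-215.0, 566.5, 441.1]
tcp_rot: [-97.4, 51.4, -58.1]
ft_force: [-0.0, 0.3, -1.6]
finger_gap: 9.1
```

{"api": "move_arm", "payload": {
  "deltas": [
    [[-56,22,12],0]
  ]
}}

```text
time: 31.62
tool_pos: [-214.4, 564.3, 451.8]
tcp_rot: [-97.2, 52.4, -57.9]
ft_force: [0.1, -0.3, -1.1]
finger_gap: 8.8
```

{"api": "move_arm", "payload": {
  "deltas": [
    [[-54,26,12],0]
  ]
}}

```text
time: 31.75
tool_pos: [-215.2, 562.2, 460.1]
tcp_rot: [-97.1, 53.3, -57.8]
ft_force: [-0.6, 0.3, -2.0]
finger_gap: 8.8
```

```bash
python3 -W ignore - <<'E'
from h import *
s=need([0,0,-1]); R=Rm(s['tcp_rot']); j=np.radians(s['joint_pos'][0]);  print(R.T@np.array([.81*np.cos(j),.81*np.sin(j),.59])*62)
E
```

```text
T 31.75 j [110.3  57.4   1.3 -17.9 156.5 -33.1] p [-215.2  562.2  460.1] gap 8.8 f [-0.6  0.3 -2. ]
[[ 0.318 -0.527  0.788]
 [-0.507  0.608  0.612]
 [-0.801 -0.594 -0.073]]
need [-0.255  0.406 -0.358] deg 34.3 az 122.2 arm az 110.9 tool [0.    0.594 0.073]
[-58.71899405  16.10465661  12.36384137]
```

{"api": "move_arm", "payload": {
  "deltas": [
    [[122,168,32],0],
    [[122,168,32],0],
    [[122,168,32],0],
    [[122,168,32],0]
  ]
}}

```text
time: 32.25
tool_pos: [-239.4, 621.6, 256.6]
tcp_rot: [-97.2, 53.0, -57.9]
ft_force: [-0.1, -0.2, -1.6]
finger_gap: 8.9
```

{"api": "move_arm", "payload": {
  "deltas": [
    [[-45,40,10],0]
  ]
}}

```text
time: 32.38
tool_pos: [-249.5, 636.7, 254.7]
tcp_rot: [-96.9, 53.9, -57.6]
ft_force: [-1.3, 0.9, -0.5]
finger_gap: 8.4
```

{"api": "move_arm", "payload": {
  "deltas": [
    [[-45,40,10],0]
  ]
}}

```text
time: 32.5
tool_pos: [-255.8, 642.4, 247.8]
tcp_rot: [-96.5, 55.2, -57.0]
ft_force: [-0.3, 1.4, -3.4]
finger_gap: 9.1
```

```bash
python3 -W ignore - <<'E'
from h import *
s=need([0,0,-1]); R=Rm(s['tcp_rot']); j,b=np.radians(s['joint_pos'][:2]);  print(R.T@np.array([np.sin(b)*np.cos(j),np.sin(b)*np.sin(j),np.cos(b)])*62)
E
```

```text
T 32.5 j [111.   70.9   1.5 -10.9 141.3 -24.9] p [-255.8  642.4  247.8] gap 9.1 f [-0.3  1.4 -3.4]
[[ 0.31  -0.539  0.783]
 [-0.478  0.623  0.619]
 [-0.821 -0.567 -0.065]]
need [-0.255  0.393 -0.325] deg 32.7 az 123.0 arm az 111.7 tool [0.    0.567 0.065]
[-49.35642628  33.90414935  16.07643747]
```

{"api": "move_arm", "payload": {
  "deltas": [
    [[-46,40,-5],0]
  ]
}}

```text
time: 32.62
tool_pos: [-274.4, 643.2, 252.7]
tcp_rot: [-95.8, 57.4, -56.3]
ft_force: [0.3, 0.1, -0.9]
finger_gap: 9.5
```

{"api": "move_arm", "payload": {
  "deltas": [
    [[-45,41,-5],0]
  ]
}}

```text
time: 32.75
tool_pos: [-294.5, 643.6, 258.3]
tcp_rot: [-95.1, 59.7, -55.5]
ft_force: [0.1, 0.3, -1.3]
finger_gap: 8.8
```

{"api": "move_arm", "payload": {
  "deltas": [
    [[-44,42,-5],0]
  ]
}}

```text
time: 32.88
tool_pos: [-314.0, 644.2, 264.6]
tcp_rot: [-94.4, 62.1, -54.7]
ft_force: [0.4, 0.8, -2.0]
finger_gap: 9.0
```

{"api": "move_arm", "payload": {
  "deltas": [
    [[-43,43,-5],0]
  ]
}}

```text
time: 33.0
tool_pos: [-332.9, 645.0, 270.2]
tcp_rot: [-93.6, 64.4, -53.8]
ft_force: [-0.7, -0.0, -2.1]
finger_gap: 8.9
```

{"api": "move_arm", "payload": {
  "deltas": [
    [[-42,44,-5],0]
  ]
}}

```text
time: 33.12
tool_pos: [-351.2, 646.1, 275.2]
tcp_rot: [-92.8, 66.8, -52.9]
ft_force: [0.4, 0.1, -2.6]
finger_gap: 9.0
```

```bash
python3 -W ignore - <<'E'
from h import *
s=need([0,0,-1]); R=Rm(s['tcp_rot']); j,b=np.radians(s['joint_pos'][:2]);  print(R.T@np.array([np.sin(b)*np.cos(j),np.sin(b)*np.sin(j),np.cos(b)])*62)
E
```

```text
T 33.125 j [116.6  67.    1.3  -5.8 134.5 -16.6] p [-351.2  646.1  275.2] gap 9.0 f [ 0.4  0.1 -2.6]
[[ 0.238 -0.593  0.769]
 [-0.315  0.702  0.639]
 [-0.919 -0.394 -0.019]]
need [-0.219  0.289 -0.156] deg 22.6 az 127.1 arm az 118.5 tool [0.    0.394 0.019]
[-44.42755865  41.41026338  12.46523643]
```

{"api": "move_arm", "payload": {
  "deltas": [
    [[-42,44,-8],0]
  ]
}}

```text
time: 33.25
tool_pos: [-370.8, 645.7, 281.2]
tcp_rot: [-92.0, 69.0, -52.0]
ft_force: [-0.5, -0.4, -2.4]
finger_gap: 9.1
```

{"api": "move_arm", "payload": {
  "deltas": [
    [[-41,45,-8],0]
  ]
}}

```text
time: 33.38
tool_pos: [-390.1, 645.6, 287.4]
tcp_rot: [-91.1, 71.3, -51.1]
ft_force: [-0.0, 0.3, -2.0]
finger_gap: 8.8
```

{"api": "move_arm", "payload": {
  "deltas": [
    [[-40,46,-8],0]
  ]
}}

```text
time: 33.5
tool_pos: [-408.8, 645.8, 293.8]
tcp_rot: [-90.2, 73.7, -50.1]
ft_force: [-0.2, -0.4, -2.2]
finger_gap: 8.8
```

{"api": "move_arm", "payload": {
  "deltas": [
    [[-39,47,-8],0]
  ]
}}

```text
time: 33.62
tool_pos: [-426.9, 646.4, 300.8]
tcp_rot: [-89.0, 76.0, -48.9]
ft_force: [0.1, 0.9, -1.4]
finger_gap: 9.0
```

{"api": "move_arm", "payload": {
  "deltas": [
    [[-38,48,-8],0]
  ]
}}

```text
time: 33.75
tool_pos: [-444.4, 647.4, 308.2]
tcp_rot: [-87.6, 78.4, -47.5]
ft_force: [-0.1, -0.3, -1.7]
finger_gap: 8.9
```

```bash
python3 -W ignore - <<'E'
from h import *
s=need([-.015,-.032,-1]); R=Rm(s['tcp_rot']); j,b=np.radians(s['joint_pos'][:2]);  print(R.T@np.array([np.sin(b)*np.cos(j),np.sin(b)*np.sin(j),np.cos(b)])*62)
E
```

```text
T 33.75 j [121.7  63.3   1.3  -2.7 126.7  -9.8] p [-444.4  647.4  308.2] gap 8.9 f [-0.1 -0.3 -1.7]
[[ 0.135 -0.631  0.764]
 [-0.148  0.749  0.646]
 [-0.98  -0.2    0.008]]
need [-0.148  0.113 -0.037] deg 10.9 az 142.6 arm az 124.5 tool [ 0.     0.186 -0.04 ]
[-38.17968361  48.12250274   8.39860044]
```

{"api": "move_arm", "payload": {
  "deltas": [
    [[-30,42,-34],0]
  ]
}}

```text
time: 33.88
tool_pos: [-478.0, 634.2, 314.5]
tcp_rot: [-86.2, 80.5, -46.2]
ft_force: [-0.8, -0.6, -1.4]
finger_gap: 9.0
```

{"api": "move_arm", "payload": {
  "deltas": [
    [[-30,42,-34],0]
  ]
}}

```text
time: 34.0
tool_pos: [-511.9, 619.2, 321.5]
tcp_rot: [-85.1, 82.6, -45.1]
ft_force: [-0.8, -0.8, -1.2]
finger_gap: 8.8
```

{"api": "move_arm", "payload": {
  "deltas": [
    [[-30,42,-34],0]
  ]
}}

```text
time: 34.12
tool_pos: [-543.6, 604.3, 329.4]
tcp_rot: [-83.9, 84.7, -43.9]
ft_force: [-0.2, 1.0, -1.3]
finger_gap: 9.2
```

```bash
python3 -W ignore - <<'E'
from h import *
s=need([-.015,-.032,-1]); R=Rm(s['tcp_rot']); j,b=np.radians(s['joint_pos'][:2]);  print(R.T@np.array([np.sin(b)*np.cos(j),np.sin(b)*np.sin(j),np.cos(b)])*62)
go([100,620,450],y=[.94,.34,0])
E
```

```text
T 34.125 j [128.7  61.5   1.3  -0.8 122.4  -1.7] p [-543.6  604.3  329.4] gap 9.2 f [-0.2  1.  -1.3]
[[ 0.066 -0.639  0.766]
 [-0.064  0.764  0.643]
 [-0.996 -0.091  0.01 ]]
need [-0.081  0.031 -0.007] deg 5.0 az 158.8 arm az 132.0 tool [ 0.     0.076 -0.042]
[-34.41721241  51.54683377   1.54253638]
t [ 0.066 -0.064 -0.996] delta [ -78.6 -410.4  504.4] rows 10.5 turn 110.0 rows 10.3
```

{"api": "move_arm", "payload": {
  "deltas": [
    [[-26,38,-42],0]
  ]
}}

```text
time: 34.25
tool_pos: [-578.1, 584.2, 336.6]
tcp_rot: [-82.9, 86.7, -43.0]
ft_force: [0.4, -0.3, -1.3]
finger_gap: 8.7
```

{"api": "move_arm", "payload": {
  "deltas": [
    [[-26,38,-42],0]
  ]
}}

```text
time: 34.38
tool_pos: [-611.1, 563.5, 344.3]
tcp_rot: [-83.8, 88.8, -43.9]
ft_force: [-0.3, 0.6, -1.5]
finger_gap: 9.2
```

```bash
python3 -W ignore - <<'E'
from h import *
s=need([-.015,-.032,-1])
go([-100,640,480],y=[.94,.34,0]); go([300,500,350],y=[.904,-.427,0])
E
```

```text
T 34.375 j [ 1.338e+02  6.040e+01  1.300e+00 -1.000e-01  1.195e+02  3.900e+00] p [-611.1  563.5  344.3] gap 9.2 f [-0.3  0.6 -1.5]
[[ 0.015 -0.641  0.767]
 [-0.014  0.767  0.641]
 [-1.    -0.02   0.002]]
need [-0.03  -0.018 -0.   ] deg 2.0 az -149.3 arm az 137.3 tool [ 0.     0.006 -0.034]
t [ 0.015 -0.014 -1.   ] delta [-129.2 -271.7  441.6] rows 8.5 turn 110.0 rows 10.3
t [ 0.015 -0.014 -1.   ] delta [   8.7 -632.9  658.4] rows 14.6 turn 155.2 rows 14.5
```

{"api": "move_arm", "payload": {
  "deltas": [
    [[-20,-630,660],155],
    [[-20,-630,660],155],
    [[-20,-630,660],155],
    [[-20,-630,660],155],
    [[-20,-630,660],155],
    [[-20,-630,660],155],
    [[-20,-630,660],155],
    [[-20,-630,660],155],
    [[-20,-630,660],155],
    [[-20,-630,660],155],
    [[-20,-630,660],155],
    [[-20,-630,660],155]
  ]
}}

```text
time: 35.88
tool_pos: [85.7, 519.7, 373.0]
tcp_rot: [43.1, 88.9, -37.7]
ft_force: [-0.4, 0.1, -1.5]
finger_gap: 8.9
```

```bash
cat >> h.py <<'E'
def rack(zz): go([614.9-1.5,12.8-3.2,zz],y=[.904,-.427,0])
E
python3 -W ignore - <<'E'
from h import *
st(); rack(230)
E
```

```text
T 35.875 j [ 75.8  -4.2  82.5  -1.  102.1  66.4] p [ 85.7 519.7 373. ] gap 8.9 f [-0.4  0.1 -1.5]
[[ 0.015  0.987  0.159]
 [-0.012  0.159 -0.987]
 [-1.     0.013  0.014]]
t [ 0.015 -0.012 -1.   ] delta [157.1 437.8 585.5] rows 12.0 turn 34.4 rows 3.2
```

{"api": "move_arm", "payload": {
  "deltas": [
    [[120,438,586],34],
    [[120,438,586],34],
    [[120,438,586],34],
    [[120,438,586],34],
    [[120,438,586],34],
    [[120,438,586],34],
    [[120,438,586],34],
    [[120,438,586],34],
    [[120,438,586],34],
    [[120,438,586],34],
    [[120,438,586],34],
    [[140,438,586],34]
  ]
}}

```text
time: 37.38
tool_pos: [616.7, 7.5, 249.8]
tcp_rot: [86.5, 88.6, -28.4]
ft_force: [0.2, 1.6, -0.3]
finger_gap: 9.3
```

```bash
python3 -W ignore - <<'E'
from h import *
import pickle
s=st(); rack(185); rack(92)
R=Rm(s['tcp_rot'])
p,d=r.snapshot('wrist'); p2,d2=r.snapshot('scene');pt,dt=r.snapshot('top')
pickle.dump((s,p,d,p2,d2,pt,dt),open('pics/k1.pkl','wb'))
cv2.imwrite('pics/k1.png',np.hstack([cv2.resize(p,(400,300)),cv2.resize(p2[180:345,200:420],(400,300))])[:,:,::-1])
for nm,D in(('scene',d2),('top',dt)):
    W=cloud(D,cam(nm)); q=(W-s['tool_pos'])@R; k=(q[...,0]>5)&(q[...,0]<90)&(abs(q[...,1])<20)&(abs(q[...,2])<75); q=q[k]
    if len(q)>50: print(nm,len(q),cv2.minAreaRect(q[:,[0,2]].astype(np.float32)),np.percentile(q[:,1],[2,50,98]),np.percentile(q[:,0],98))
# wrist: rack ridges
W=cloud(d,cam('wrist',s)); k=(W[...,2]>50)&(W[...,2]<68)&(abs(W[...,0]-615)<110)&(abs(W[...,1]-13)<110); q=W[k]
a=np.array([.904,-.427,0]); b=np.array([.427,.904,0]); o=np.array([614.9,12.8,0]); print(len(q),'x',np.histogram((q-o)@a,bins=np.arange(-90,91,10)),'y',np.percentile((q-o)@b,[1,99]))
E
```

```text
T 37.375 j [-3.7  8.4 82.3 -0.6 87.9 21.2] p [616.7   7.5 249.8] gap 9.3 f [ 0.2  1.6 -0.3]
[[ 0.022  0.907 -0.421]
 [-0.012 -0.421 -0.907]
 [-1.     0.025  0.002]]
t [ 0.022 -0.012 -1.   ] delta [64.7 -5.5 -0.7] rows 1.0 turn 0.4 rows 0.0
t [ 0.022 -0.012 -1.   ] delta [157.7  -7.8  -0.8] rows 2.5 turn 0.4 rows 0.0
scene 796 ((47.50490188598633, 1.7816009521484375), (94.7138671875, 84.8411636352539), 89.49864959716797) [ 0.36214747  6.90313507 12.9827553 ] 86.92821855888229
7297 x (array([   0,  342, 1442,  129,   19,  257, 1086,  817,    0,    0,  179,
        776,   87,  284,    2, 1286,  591,    0]), array([-90, -80, -70, -60, -50, -40, -30, -20, -10,   0,  10,  20,  30,
        40,  50,  60,  70,  80,  90])) y [-56.657491    51.03713058]
```

View pics/k1.png

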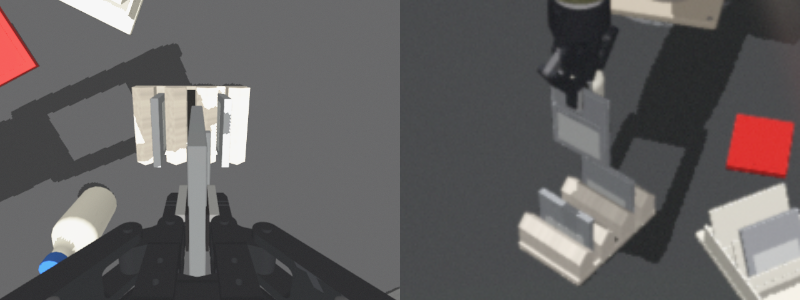

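{"api": "move_arm", "payload": {
  "deltas": [
    [[40,-7,-1],0],
    [[80,-8,-1],0],
    [[100,-9,-1],0],
    [[105,-9,-1],0],
    [[105,-9,-1],0]
  ]
}}

```text
time: 38.15
tool_pos: [608.0, 11.0, 140.6]
tcp_rot: [74.1, 89.0, -40.9]
ft_force: [-0.3, -0.5, -0.9]
finger_gap: 9.1
```

```bash
python3 -W ignore - <<'E'
from h import *
st(); rack(142); rack(94)
E
```

```text
T 38.15 j [-3.4 11.3 90.6 -0.6 77.2 21.8] p [608.   11.  140.6] gap 9.1 f [-0.3 -0.5 -0.9]
[[ 0.014  0.906 -0.423]
 [-0.012 -0.423 -0.906]
 [-1.     0.017  0.005]]
t [ 0.014 -0.012 -1.   ] delta [-1.3  5.5 -1.1] rows 0.1 turn 0.2 rows 0.0
t [ 0.014 -0.012 -1.   ] delta [46.7  4.7 -1.3] rows 0.8 turn 0.2 rows 0.0
```

{"api": "move_arm", "payload": {
  "deltas": [
    [[0,4,-1],0],
    [[0,4,-1],0],
    [[8,4,-1],0],
    [[16,4,-1],0],
    [[24,4,-1],0],
    [[31,4,-1],0],
    [[37,4,-1],0],
    [[41,4,-1],0],
    [[41,4,-1],0]
  ]
}}

```text
time: 39.28
tool_pos: [612.4, 9.6, 99.3]
tcp_rot: [73.0, 89.0, -42.0]
ft_force: [-0.9, -0.9, -2.5]
finger_gap: 8.9
```

```bash
python3 -W ignore - <<'E'
from h import *
st(); rack(92)
E
```

```text
T 39.275 j [-3.5 14.2 91.8 -0.7 73.2 21.7] p [612.4   9.6  99.3] gap 8.9 f [-0.9 -0.9 -2.5]
[[ 0.013  0.906 -0.423]
 [-0.012 -0.423 -0.906]
 [-1.     0.017  0.005]]
t [ 0.013 -0.012 -1.   ] delta [ 7.4  0.8 -0.4] rows 0.1 turn 0.2 rows 0.0
```

{"api": "move_arm", "payload": {
  "deltas": [
    [[3,0,0],0],
    [[5,0,0],0],
    [[6,0,0],0],
    [[6,0,0],0]
  ]
}}

```text
time: 39.78
tool_pos: [613.8, 9.9, 96.0]
tcp_rot: [79.4, 88.9, -35.6]
ft_force: [-3.4, 2.6, 12.4]
finger_gap: 9.0
```

{"api": "move_arm", "payload": {
  "deltas": [
    [[1,0,0],0],
    [[2,0,0],0],
    [[2,0,0],0]
  ]
}}

```text
time: 40.15
tool_pos: [614.9, 10.1, 96.0]
tcp_rot: [83.3, 88.7, -31.7]
ft_force: [-2.8, 1.3, 10.8]
finger_gap: 8.9
```

{"api": "move_arm", "payload": {
  "deltas": [
    [[1,0,0],0],
    [[2,0,0],0],
    [[3,0,0],0],
    [[3,0,0],0]
  ],
  "squeeze": 20
}}

```text
time: 40.65
tool_pos: [616.2, 10.5, 95.7]
tcp_rot: [87.9, 88.6, -27.2]
ft_force: [-4.2, 3.5, 14.3]
finger_gap: 8.8
```

```bash
python3 -W ignore - <<'E'
from h import *
import pickle
s=st(); R=Rm(s['tcp_rot'])
p,d=r.snapshot('wrist'); p2,d2=r.snapshot('scene'); pickle.dump((s,p,d,p2,d2),open('pics/k2.pkl','wb'))
W=cloud(d2,cam('scene'));q=W[(W[...,2]>96)&(W[...,2]<135)&(abs(W[...,0]-614)<70)&(abs(W[...,1]-13)<70)]
a=np.array([.904,-.427,0]); b=np.array([.427,.904,0]); o=np.array([614.9,12.8,0]);x=(q-o)@a;y=(q-o)@b
k=abs(x)<12; print(k.sum(),np.percentile(y[k],[1,99]),[ (c,np.percentile(q[k&(abs(y-c)<5),2],98).round(1)) for c in(-40,-25,0,25,40) if (k&(abs(y-c)<5)).sum()>3])
c=cv2.resize(p2[200:335,235:415],(800,600),interpolation=2); cv2.imwrite('pics/k2.png',c[:,:,::-1])
E
```

```text
T 40.65 j [-3.5 14.5 91.8 -0.6 72.4 21.7] p [616.2  10.5  95.7] gap 8.8 f [-4.2  3.5 14.3]
[[ 0.022  0.906 -0.423]
 [-0.011 -0.423 -0.906]
 [-1.     0.024  0.001]]
210 [-38.93462748  44.7671488 ] [(-40, np.float64(102.7)), (-25, np.float64(104.7)), (0, np.float64(133.9)), (25, np.float64(127.6)), (40, np.float64(128.5))]
```

View pics/k2.png

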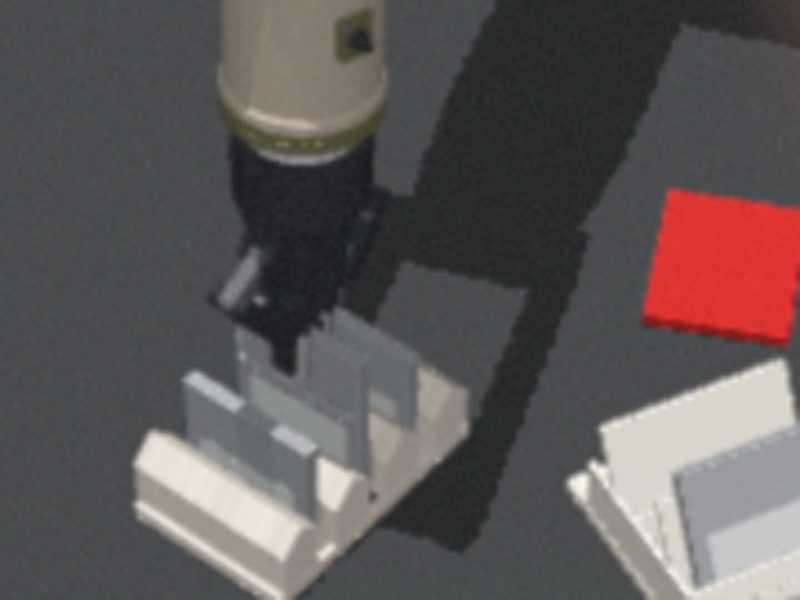

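{"api": "move_arm", "payload": {
  "deltas": [
    [[-2,-2,0],0],
    [[-2,-4,0],0],
    [[-2,-4,0],0],
    [[-2,-4,0],0]
  ],
  "squeeze": 40
}}

```text
time: 41.25
tool_pos: [612.2, 12.2, 97.0]
tcp_rot: [87.2, 88.7, -27.8]
ft_force: [0.6, 0.3, -1.6]
finger_gap: 9.2
```

```bash
python3 -W ignore - <<'E'
from h import *
st(); rack(92)
E
```

```text
T 41.25 j [-3.3 13.9 92.4 -0.6 72.5 21.9] p [612.2  12.2  97. ] gap 9.2 f [ 0.6  0.3 -1.6]
[[ 0.021  0.906 -0.423]
 [-0.011 -0.423 -0.906]
 [-1.     0.024  0.001]]
t [ 0.021 -0.011 -1.   ] delta [5.1 2.  1.8] rows 0.1 turn 0.3 rows 0.0
```

{"api": "move_arm", "payload": {
  "deltas": [
    [[1,0,0],0],
    [[2,0,0],0],
    [[3,0,0],0],
    [[3,0,0],0]
  ]
}}

```text
time: 41.75
tool_pos: [613.1, 12.4, 95.9]
tcp_rot: [89.7, 88.6, -25.3]
ft_force: [-3.3, 2.3, 9.6]
finger_gap: 9.1
```

{"api": "move_arm", "payload": {
  "deltas": [
    [[1,0,0],0],
    [[2,0,0],0],
    [[2,0,0],0]
  ]
}}

```text
time: 42.12
tool_pos: [613.7, 12.6, 95.8]
tcp_rot: [90.7, 88.5, -24.4]
ft_force: [-4.8, 2.1, 11.6]
finger_gap: 8.8
```

```bash
python3 -W ignore - <<'E'
from h import *
s=st(); print(s['wrist_torque']); rack(92)
E
```

```text
T 42.125 j [-3.3 14.1 92.4 -0.6 72.2 21.9] p [613.7  12.6  95.8] gap 8.8 f [-4.8  2.1 11.6]
[[ 0.024  0.906 -0.423]
 [-0.011 -0.423 -0.906]
 [-1.     0.026 -0.   ]]
[-0.05543552  1.44169417 -0.23443105]
t [ 0.024 -0.011 -1.   ] delta [3.8 0.9 2.8] rows 0.1 turn 0.3 rows 0.0
```

{"api": "move_arm", "payload": {
  "deltas": [
    [[-2,-1,0],0],
    [[-2,-1,3.5],0],
    [[-2,-1,3.5],0],
    [[0,-1,3.5],0],
    [[1,-1,3.5],0],
    [[1,-1,3.5],0]
  ]
}}

```text
time: 42.88
tool_pos: [611.8, 10.0, 96.0]
tcp_rot: [91.8, 88.5, -23.2]
ft_force: [-2.9, 1.4, 7.7]
finger_gap: 9.1
```

{"api": "move_arm", "payload": {
  "deltas": [
    [[0,0,0],0],
    [[0,0,0],0],
    [[0,0,0],0],
    [[0,0,0],0]
  ],
  "jaw": -0.35
}}

```text
time: 43.38
tool_pos: [611.7, 9.9, 95.7]
tcp_rot: [91.5, 88.5, -23.5]
ft_force: [-0.2, 0.7, -0.0]
finger_gap: 27.7
```

```bash
python3 -W ignore - <<'E'
from h import *
s=st(); rack(92)
E
```

```text
T 43.375 j [-3.6 13.7 92.8 -0.5 72.1 21.6] p [611.7   9.9  95.7] gap 27.7 f [-0.2  0.7 -0. ]
[[ 0.024  0.906 -0.423]
 [-0.011 -0.423 -0.906]
 [-1.     0.027 -0.001]]
t [ 0.024 -0.011 -1.   ] delta [ 3.8  1.6 -0.4] rows 0.1 turn 0.3 rows 0.0
```

{"api": "move_arm", "payload": {
  "deltas": [
    [[-20,1,0],0],
    [[-50,1,0],0],
    [[-100,2,0],0],
    [[-150,3,0],0],
    [[-200,4,0],0],
    [[-220,4,0],0],
    [[-220,4,0],0]
  ]
}}

```text
time: 44.25
tool_pos: [610.8, 10.5, 318.3]
tcp_rot: [94.2, 88.2, -20.8]
ft_force: [0.3, -0.1, -0.4]
finger_gap: 27.6
```

```bash
python3 -W ignore - <<'E'
from h import *
s=st(); p,d=r.snapshot('wrist'); p2,d2=r.snapshot('scene'); 
a=np.array([.904,-.427,0]); b=np.array([.427,.904,0]); o=np.array([614.9,12.8,0])
for nm,D,C in(('wrist',d,cam('wrist',s)),('scene',d2,cam('scene'))):
    W=cloud(D,C);q=W[(W[...,2]>97)&(W[...,2]<140)&(abs(W[...,0]-614)<70)&(abs(W[...,1]-13)<70)]
    x=(q-o)@a;y=(q-o)@b;k=abs(x)<20
    print(nm,k.sum(),'x',np.percentile(x[k],[2,50,98]).round(1),'y',np.percentile(y[k],[1,99]).round(1),'top z',[(c,np.percentile(q[k&(abs(y-c)<5),2],97).round(1)) for c in(-38,-20,0,20,38) if (k&(abs(y-c)<5)).sum()>3])
    k2=k&(q[:,2]>np.percentile(q[k,2],60)); print('  rect top',cv2.minAreaRect(np.c_[x,y][k2].astype(np.float32)))
c=np.hstack([cv2.resize(p,(400,300)),cv2.resize(p2[180:345,200:420],(400,300))]); cv2.imwrite('pics/k3.png',c[:,:,::-1])
E
```

```text
T 44.25 j [-3.5  6.5 77.4 -0.5 94.5 21.5] p [610.8  10.5 318.3] gap 27.6 f [ 0.3 -0.1 -0.4]
[[ 0.029  0.906 -0.423]
 [-0.011 -0.423 -0.906]
 [-1.     0.031 -0.002]]
wrist 1171 x [-4.4  0.7  5.3] y [-45.1  43.4] top z [(-38, np.float64(125.5)), (-20, np.float64(125.3)), (0, np.float64(125.0)), (20, np.float64(125.2)), (38, np.float64(125.1))]
  rect top ((0.36800098419189453, -1.4833831787109375), (9.658991813659668, 88.83860778808594), 0.36159026622772217)
scene 327 x [-6.6  2.5  6.5] y [-43.8  45.8] top z [(-38, np.float64(126.6)), (-20, np.float64(125.4)), (0, np.float64(125.9)), (20, np.float64(127.1)), (38, np.float64(124.7))]
  rect top ((-0.7581562995910645, 1.6621627807617188), (14.88381290435791, 88.49507141113281), 1.237289547920227)
```

View pics/k3.png

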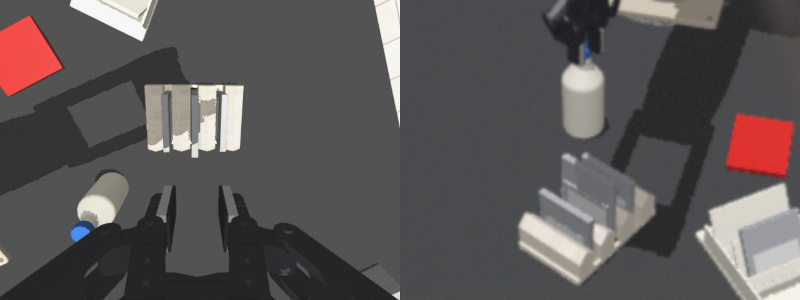

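The cassette stands level in the middle slot: its top is at about 125 mm all along (124 expected), and it is centred within about 2 mm. The other plates and the bottle look undisturbed, and the gripper is clear.

```bash
python3 -c "
from bench import r
print(r.hand_in())"
```

```text
the job is handed in; nothing more can be done
None
```

I took the cassette out of the drainer, showed the bar face, one narrow side and the back to the camera in that order, and stood it in the rack's empty middle slot. The job was handed in at about 44 s.

- **How I tilted the tool:** the moves only turn about the tool's x. To tilt it, I repeatedly asked for poses just out of reach at full stretch, which leaned it a few degrees per call.
- **Views:** the tool axis measured 90.2° to the lens axis, and each face was held for 1.1 s or more. By my estimate of the lens position, each face was 90 mm away and centred within a few mm. The cassette sat about 2° skewed in the grip, so the side view was about 2° off square, and it was also turned about the lens axis by roughly 25–30°. I did not have the inspection camera's own picture to check any of this.
- **Placing:** contact came at about the same height at two sideways positions, 3–4 mm higher than I had reckoned, with about 14 N upward force. I took that as the slot's bottom and let go there.
- **Last check:** the top edge was level at about 125 mm (124 expected). Wrist and scene views put it within about 2 mm of the slot's middle, disagreeing by about 3 mm along the slot. The rack plates and bottle looked undisturbed. I last saw the drainer's short plate clearly in place just after the pick. I saw no sign of contact with the camera or its stand, but took no later close look at them.

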